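Put the stack of stone column sections away in its tray

TASK

The lesson on stone columns is over: take the stack apart from the top. Lay the hand lens flat on the middle of the round cork-topped stand, then set each hexagonal stone section flat in the blue tray on the hexagon of its own colour, turned to match it, so that the three stand close together, flat face to flat face. Do not topple a section, and leave the dust brush and the striped wooden block where they are.

Things in the scene. Friction and masses are not known exactly. Their poses are not given: they have to be found in the camera images.
- folding_lens: Brass-yellow hand lens lying open, 27 x 70 x 10 mm, 45 g, on top of the red section at the start. Origin: centre of its underside; long axis is y: a solid case 25 mm wide (x) from y = -5 to +35 mm, 10 mm high, and an open ring towards -y. Pinch it across the case at about y = +12 mm.
- red_section: red stone section: rust-red hexagonal block, 50 mm across flats, 32 mm high, 0.13 to 0.25 kg. It bridges the other two sections at the start (underside 32 mm above the worktop), with the lens on it. Origin: centre of its underside; z up, x normal to one of the side faces (faces every 60 degrees).
- black_section: black stone section: black hexagonal block, 50 mm across flats, 32 mm high, 0.13 to 0.25 kg. It stands on the worktop at the start, 60 mm (centre to centre) from the white one with side faces parallel, a 10 mm gap between, and half under the red one. Origin: centre of its underside; z up, x normal to one of the side faces (faces every 60 degrees).
- white_section: white stone section: off-white hexagonal block, 50 mm across flats, 32 mm high, 0.13 to 0.25 kg. It stands on the worktop at the start, 60 mm (centre to centre) from the black one with side faces parallel, a 10 mm gap between, and half under the red one. Origin: centre of its underside; z up, x normal to one of the side faces (faces every 60 degrees).
- black_field: black hexagon, 52 mm across flats, printed on the floor of the blue tray (fixed, 180 mm square, its floor 40 mm above the worktop, lip 5 mm higher and 5 mm thick). Origin: its centre, on the tray floor; z up, x normal to one side. The three hexagons lie side to side in a triangle, 54 mm from centre to centre, so that sections centred on them stand 4 mm apart.
- white_field: white hexagon, 52 mm across flats, printed on the floor of the blue tray (fixed, 180 mm square, its floor 40 mm above the worktop, lip 5 mm higher and 5 mm thick). Origin: its centre, on the tray floor; z up, x normal to one side. The three hexagons lie side to side in a triangle, 54 mm from centre to centre, so that sections centred on them stand 4 mm apart.
- red_field: red hexagon, 52 mm across flats, printed on the floor of the blue tray (fixed, 180 mm square, its floor 40 mm above the worktop, lip 5 mm higher and 5 mm thick). Origin: its centre, on the tray floor; z up, x normal to one side. The three hexagons lie side to side in a triangle, 54 mm from centre to centre, so that sections centred on them stand 4 mm apart.
- lens_stand: Round lens stand, 80 mm diameter, cork top 45 mm above the worktop on a dark wooden foot, fixed: the place of the hand lens, which may point any way. Origin: centre of its underside.
- strata_block: Bystander: brown striped wooden block, 95 x 55 x 45 mm, loose on the worktop beyond the green valley model (fixed, 77 mm high, between stand and tray; a relief model right of the tray is up to 145 mm high; wall cabinets hang beyond x = 0.59 m, 0.47 m above the worktop). Origin: centre of its underside, long side along x.
- dust_brush: Bystander: wooden-handled brush, 36 x 175 x 11 mm, lying loose on the robot's side of the stack. Origin: centre of its underside, long side along y.
There are look-alikes about, which are no part of the job. What is shaped like the white_section but yellow is not meant. What is shaped like the black_section but yellow is not meant.

How it is judged:
At the end, for the whole second after the job is handed in: Each section upright in the tray on its own colour's field: centre within 10 mm, sides parallel within 9 degrees (any of six ways round), all three under 60 mm apart centre to centre; the lens flat on the stand, centre within 15 mm of its centre; all at rest (horizontal distance between black_section and black_field below 0.01 m and z of black_section in the frame of black_field below 0.005 m and angle between each of black_section, white_section, red_section's own z axis and vertical below 0.1 rad and (angle between the x axis of black_section and the x axis of black_field, either way round below 0.16 rad or angle between the x axis of black_section and the x axis of black_field, either way round between 0.887 and 1.207 rad) and linear speed of each of black_section, white_section, red_section, folding_lens below 0.02 m/s and horizontal distance between white_section and white_field below 0.01 m and z of white_section in the frame of white_field below 0.005 m and (angle between the x axis of white_section and the x axis of white_field, either way round below 0.16 rad or angle between the x axis of white_section and the x axis of white_field, either way round between 0.887 and 1.207 rad) and horizontal distance between red_section and red_field below 0.01 m and z of red_section in the frame of red_field below 0.005 m and (angle between the x axis of red_section and the x axis of red_field, either way round below 0.16 rad or angle between the x axis of red_section and the x axis of red_field, either way round between 0.887 and 1.207 rad) and horizontal distance between black_section and white_section below 0.06 m and horizontal distance between each of black_section, white_section and red_section below 0.06 m and horizontal distance between folding_lens and lens_stand below 0.015 m and z of folding_lens in the frame of lens_stand below 0.05 m and angle between folding_lens's own z axis and vertical below 0.12 rad); the robot touches nothing.
It fails at once if the black section is toppled (angle between black_section's own z axis and vertical above 1 rad).
It fails at once if the white section is toppled (angle between white_section's own z axis and vertical above 1 rad).
It fails at once if the red section is toppled (angle between red_section's own z axis and vertical above 1 rad).
It fails at once if the striped block is moved more than 30 mm (distance of strata_block from where it was at the start of the episode above 0.03 m).
It fails at once if the brush is moved more than 30 mm (distance of dust_brush from where it was at the start of the episode above 0.03 m).
It also fails if it takes over 118 s, if anything falls off the work surface, if the arm or the gripper's body presses on something with over 40 N, if the wrist force passes 120 N, or if a joint passes its speed limit or range.

ROBOT

A 7-joint arm with a two-finger parallel gripper is mounted at the origin on a cart in front of the work surface, level with it; the furniture and walls round the work are solid. World frame = base frame: x ahead of the robot, y to its left, z up, the work surface at z = 0. Lengths are in m, angles in rad, forces in N, time in s.
With the tool pointing down it reaches from about 0.4 to 0.85 m from the base axis. Payload 10.4 kg.
Tool frame: the origin (TCP) lies midway between the tips of the shut fingers; the grasp point (between the pads) lies 19 mm behind it; z points along the fingers, y is the direction in which the jaws open and shut (so a half turn about z gives the same grasp; the last joint's range is limited). The gripper opens to 85 mm and grips with 20 to 120 N. Pads are 22 mm wide; open, the fingers measure 114 mm over their backs; the gripper's body (76 mm by 85 mm) begins 54 mm behind the grasp point. The pads swing forward as they close: fully open they stand 13 mm farther back than shut.
Start: joints at [-1.289, 0.332, -0.065, 1.46, 0.022, 1.35, -0.088], TCP at [0.188, 0.596, 0.194] pointing down, gripper open.
Joint ranges: [-2.6, 2.6], [-0.5, 2.12], [-1.47, 1.34], [0.16, 2.42], [-1.27, 4.41], [0.06, 2.06], [-2.6, 2.6]. Speed limits (rad/s): [2.22, 2.22, 2.79, 2.79, 3.14, 3.14, 3.14].

INTERFACE

Orientations are given as a unit quaternion [x, y, z, w].
In Python, from workcell import get_obs, camera, calibration, hand_in gives the robot as it stands.
- The arm moves only by the shell command python3 -m handwheel 'ROWS' [FORCE]. ROWS is JSON, a list of rows, each an object with "jaw": the finger opening in mm, from 0 to 85.4; "delta_pos": the shift along the tool's x, y, z scaled (see below), a list of three; "turn": the turn about the tool's z scaled (see below). In form: [{"jaw": jaw, "delta_pos": [tx, ty, tz], "turn": turn}, ...]. A call has 1 to 10 rows; each row is the pose to reach, as a shift and turn from the pose commanded when the call began, along the tool's axes at that moment, turning the shorter way round; what a row does not reach only later rows make up. The controller multiplies each number of a shift by 1 m and each number of a turn by pi rad. A row lasts 1/12 s, in which the tool goes at most 41.7 mm and 7.16 degrees, less where a joint would pass 70% of its speed; a pose out of reach is approached as far as the arm can. A call with a number of a shift or a turn outside -1 to 1 is refused whole. A call with a gripper value outside its range is refused whole. The fingers move at their own pace and stop on an object; FORCE is the grip in N (left out, the last holds). Time passes only in rows, so rows that repeat a pose let the fingers close. It gives the time, the measured TCP pose, the force and the opening at its end, in the units of the state.
- get_obs(): the state, without advancing time (a new reading comes with each control period).
- camera(name): name is "side" or "top"; returns the picture (384x512x3 uint8, red, green, blue); there is no depth.
- calibration(name): a dict with "mtx" (3x3 intrinsics, pixels), "dist_coeffs" ([k1, k2, p1, p2, k3] as OpenCV has them; the pictures are not rectified), "rvec" (rotation vector, rad) and "tvec" (3), from world to camera coordinates, as OpenCV has them. Camera axes: x right, y down, z forward; pixel columns grow to the right and rows downward; lengths in m; the calibration is good to about 2 mm. A picture is of the moment at which its call begins. calibration takes no time and is no camera call.
- hand_in(): hands the job in, once; it reports no verdict.
The state is a dict: "clock": time; "joint_pos": joint angles; "joint_velocities": joint speeds; "tau": joint torques, N m; "position": TCP position; "ee_rot": TCP orientation; "ft_force": force on the tool from outside, world axes, zero at the start; "torque": the same for the moment, N m; "grip_width": opening from 0.0 (shut) to 1.0 (fully open).
Only numpy, scipy, OpenCV 4.12 (cv2) and the standard library are available. Lean on these libraries where they do the work, as an engineer would, in place of code of your own. Each camera call takes 0.05 s, during which the arm holds its last target.

## Working session

There is one attempt and no reset: what is moved stays moved. The work goes in short steps, Python scripts to look and compute and a shell command to move; the robot and the scene stay as the last step left them, time stands still between calls to the robot, and variables do not carry over. Pictures are saved under pics/ and viewed, and the job is handed in when it is done.

```bash
ls; mkdir -p pics
python3 - <<'E'
from workcell import *
import cv2
print(get_obs())
for n in ("side","top"):
    im=camera(n); cv2.imwrite(f"pics/{n}0.png",cv2.cvtColor(im,cv2.COLOR_RGB2BGR)); c=calibration(n); print(n,c)
    R=cv2.Rodrigues(__import__('numpy').array(c['rvec']))[0]; print(-R.T@__import__('numpy').array(c['tvec']).ravel(),R)
E
```

```text
pics
{'clock': 0.0, 'joint_pos': array([-1.28862837,  0.33290261, -0.06468654,  1.46092806,  0.0215949 ,
        1.34993   , -0.08850455]), 'joint_velocities': array([ 0.0005027 ,  0.00078584,  0.00103469, -0.00070292, -0.00175157,
       -0.00181074,  0.0004337 ]), 'tau': array([ 5.48429780e-04, -6.25458527e+01,  4.91993478e-02, -3.91593289e+01,
        1.60228007e-02,  1.00269145e-02, -2.17967460e-05]), 'position': array([0.18742833, 0.59577747, 0.19310309]), 'ee_rot': array([ 1.51793728e-01,  9.88411919e-01, -7.32250732e-04, -7.80744821e-05]), 'ft_force': array([-0.30891613,  0.18544552, -0.01528814]), 'torque': array([-0.02042765, -0.04119331,  0.04950076]), 'grip_width': 1.001081965651326}
side {'mtx': array([[401.61406656,   0.        , 255.29080586],
       [  0.        , 401.61406656, 189.8445048 ],
       [  0.        ,   0.        ,   1.        ]]), 'dist_coeffs': array([-0.14106404,  0.        ,  0.        ,  0.        ,  0.        ]), 'rvec': array([-0.01891243, -2.71904775,  1.57284981]), 'tvec': array([ 0.41620773, -0.00283502,  1.15820818])}
[0.42284446 1.00110959 0.57763763] [[-0.99992744  0.01025003 -0.00632811]
 [ 0.01059583  0.49850916 -0.86681968]
 [-0.00573031 -0.86682383 -0.49858159]]
top {'mtx': array([[478.18711544,   0.        , 246.69487262],
       [  0.        , 478.18711544, 190.85922427],
       [  0.        ,   0.        ,   1.        ]]), 'dist_coeffs': array([-0.10467925,  0.        ,  0.        ,  0.        ,  0.        ]), 'rvec': array([ 2.0124414 , -2.21550309,  0.23059587]), 'tvec': array([0.1433034 , 0.38685494, 1.33767177])}
[0.11599355 0.13244748 1.38872658] [[-9.58095786e-02 -9.95399649e-01 -2.53421253e-04]
 [-9.74011791e-01  9.38034333e-02 -2.06160004e-01]
 [ 2.05235367e-01 -1.95052678e-02 -9.78518262e-01]]
```

View pics/side0.png

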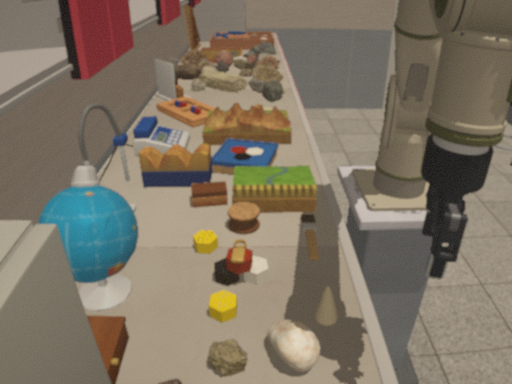

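View pics/top0.png

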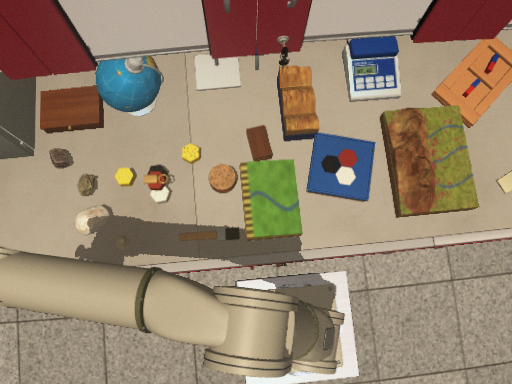

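The side view shows the stack at about (240,262), the stand at (244,214) and the tray at (245,155). In the top view the stack is at (158,183), the stand at (222,178) and the tray at (342,167). I'll zoom in to measure.

Run:
```python
import cv2, numpy as np
t=cv2.imread('pics/top0.png'); s=cv2.imread('pics/side0.png')
def crop(im,x0,y0,w,h,k,n):
    c=cv2.resize(im[y0:y0+h,x0:x0+w],None,fx=k,fy=k,interpolation=cv2.INTER_CUBIC)
    for x in range(x0,x0+w,10): cv2.putText(c,str(x),((x-x0)*k,8),0,.3,(0,255,0)); cv2.line(c,((x-x0)*k,0),((x-x0)*k,h*k),(0,255,0) if 0 else (90,160,90),1)
    for y in range(y0,y0+h,10): cv2.putText(c,str(y),(0,(y-y0)*k+8),0,.3,(0,255,0)); cv2.line(c,(0,(y-y0)*k),(w*k,(y-y0)*k),(90,160,90),1)
    cv2.imwrite('pics/'+n,c)
crop(t,130,155,60,55,10,'t_stack.png')
crop(t,300,125,80,80,7,'t_tray.png')
crop(s,205,195,75,100,6,'s_stack.png')
crop(s,205,130,80,50,9,'s_tray.png')
```

```text
(no output)
```

View pics/t_stack.png

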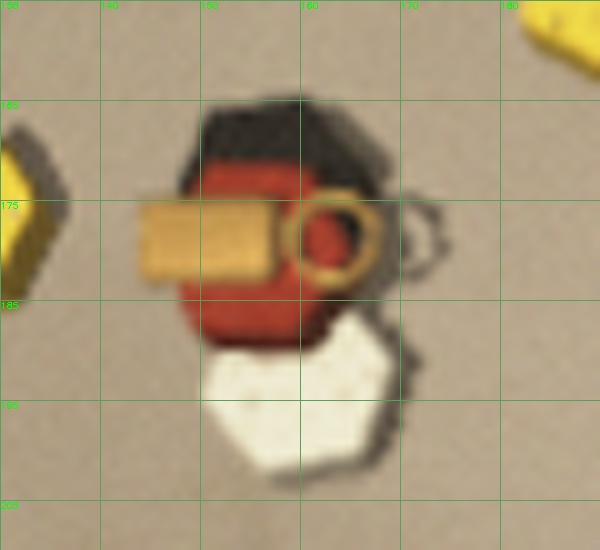

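View pics/t_tray.png

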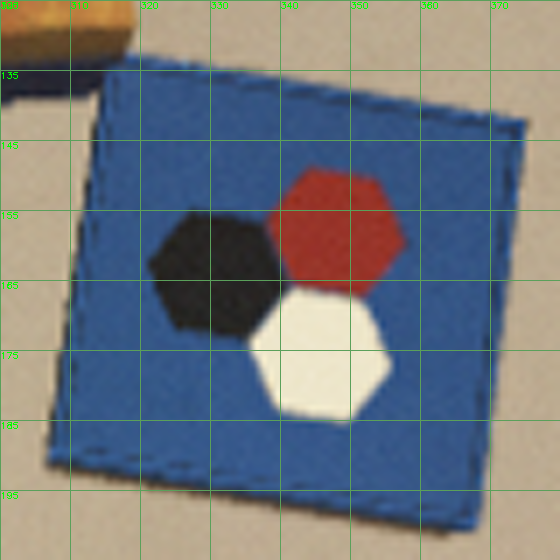

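View pics/s_stack.png

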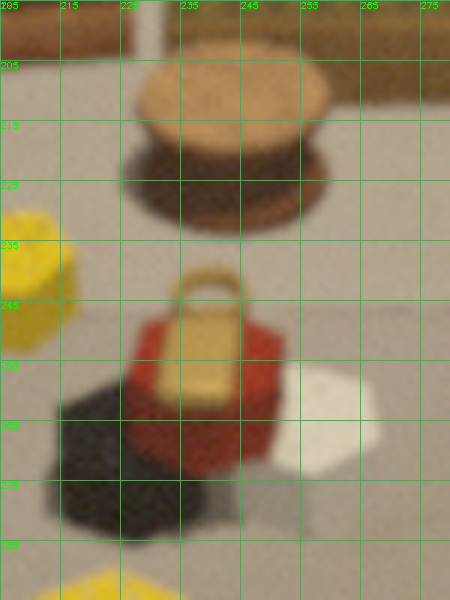

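View pics/s_tray.png

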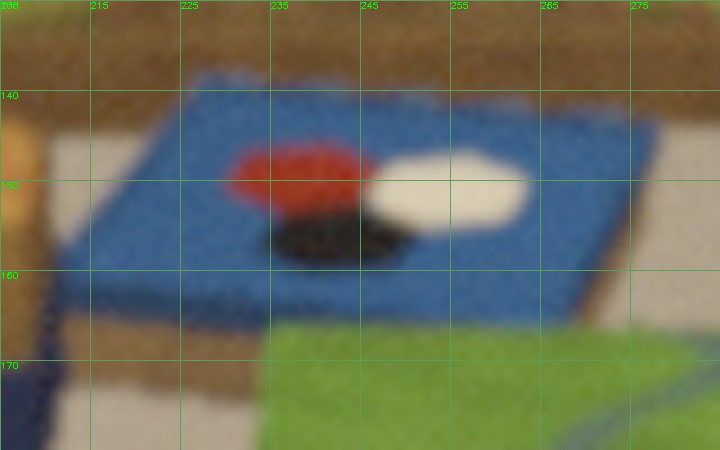

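```bash
cat > h.py <<'E'
import cv2, numpy as np
from scipy.optimize import minimize, least_squares
from workcell import calibration
C={}
for n in("side","top"):
    c=calibration(n); C[n]=(np.array(c['mtx']),np.array(c['dist_coeffs']),np.array(c['rvec']),np.array(c['tvec']))
def proj(n,P):
    K,d,r,t=C[n]; return cv2.projectPoints(np.asarray(P,float).reshape(-1,3),r,t,K,d)[0].reshape(-1,2)
def ray(n,px):
    K,d,r,t=C[n]; R=cv2.Rodrigues(r)[0]
    u=cv2.undistortPoints(np.array(px,float).reshape(-1,1,2),K,d).reshape(-1,2)
    D=np.c_[u,np.ones(len(u))]@R; return -R.T@t.ravel(),D
def atz(n,px,z):
    o,D=ray(n,px); return o+D*((z-o[2])/D[:,2])[:,None]
def tri(pt,ps):
    o1,D1=ray('top',[pt]);o2,D2=ray('side',[ps]);a,b=D1[0]/np.linalg.norm(D1[0]),D2[0]/np.linalg.norm(D2[0])
    s=np.linalg.lstsq(np.c_[a,-b],o2-o1,rcond=None)[0]; p,q=o1+a*s[0],o2+b*s[1]
    return (p+q)/2,np.linalg.norm(p-q)
def hexpts(x,y,yaw,z,af=.05):
    a=yaw+np.pi/6+np.arange(6)*np.pi/3; r=af/np.sqrt(3)
    return np.c_[x+r*np.cos(a),y+r*np.sin(a),np.full(6,z)]
def fitmask(n,mask,gen,x0,step=(.006,.006,.15)):
    """soft IoU fit of projected convex hull polygon(s) to mask; gen(params)->list of pts (hull)"""
    S=8; ys,xs=np.where(mask); x1,y1=xs.min()-8,ys.min()-8; w,h=xs.max()-x1+9,ys.max()-y1+9
    m=mask[y1:y1+h,x1:x1+w].astype(np.float32)
    def cost(p):
        q=proj(n,gen(p)); q=(q-[x1,y1]+.5)*S-.5
        hull=cv2.convexHull(q.astype(np.float32))
        im=np.zeros((h*S,w*S),np.uint8); cv2.fillPoly(im,[np.round(hull*16).astype(np.int32)],1,shift=4)
        f=cv2.resize(im.astype(np.float32),(w,h),interpolation=cv2.INTER_AREA)
        return np.abs(f-m).sum()/m.sum()
    best=None
    for d in (0,.17,.35,.52,.7,.87):
        xx=np.array(x0,float); xx[2]+=d
        r=minimize(cost,xx,method='Nelder-Mead',options=dict(initial_simplex=np.vstack([xx]+[xx+np.eye(3)[i]*step[i] for i in range(3)]),xatol=1e-5,fatol=1e-6))
        if best is None or r.fun<best.fun: best=r
    return best.x,best.fun
def masks(im):
    hsv=cv2.cvtColor(im,cv2.COLOR_BGR2HSV); H,S,V=cv2.split(hsv)
    return dict(red=((H<8)|(H>172))&(S>140)&(V>60),white=(S<55)&(V>190),black=(V<70)&(S<110),blue=(H>100)&(H<125)&(S>110))
def comp(m,box):
    x0,y0,x1,y1=box; z=np.zeros(m.shape,np.uint8); z[y0:y1,x0:x1]=m[y0:y1,x0:x1]
    n,l,st,ce=cv2.connectedComponentsWithStats(z); i=1+np.argmax(st[1:,4]); return l==i,ce[i],st[i,4]
E
python3 - <<'E'
from h import *
t=cv2.imread('pics/top0.png'); s=cv2.imread('pics/side0.png'); mt,ms=masks(t),masks(s)
f={}
for c in('red','white','black'):
    m,ct,at=comp(mt[c],(315,140,365,190)); m2,cs,a2=comp(ms[c],(222,143,270,163))
    p,e=tri(ct,cs); g=atz('top',[ct],.04)[0]
    r,k=fitmask('top',m,lambda q:hexpts(*q,.04,.052),[g[0],g[1],0])
    print(c,ct.round(1),cs.round(1),at,a2,'tri',p.round(4),round(e,4),'fit',r[:2].round(4),np.degrees(r[2])%60,round(k,3),'side z.04',atz('side',[cs],.04)[0].round(4)); f[c]=r
for a,b in(('red','white'),('red','black'),('white','black')):
    d=f[b][:2]-f[a][:2]; print(a,b,np.hypot(*d),np.degrees(np.arctan2(d[1],d[0]))%60)
# stand
print(atz('top',[(222.3,178)],.045),tri((222.3,177.5),(244,211)))
E
```

```text
red [347.5 157.8] [238.6 149.8] 235 73 tri [ 0.4691 -0.1992  0.0389] 0.0012 fit [ 0.47   -0.1993] 45.342834399489206 0.109 side z.04 [ 0.4685 -0.1964  0.04  ]
white [345.2 175.3] [254.2 150.8] 254 74 tri [ 0.4176 -0.1845  0.0411] 0.0004 fit [ 0.4177 -0.185 ] 43.09088847425798 0.071 side z.04 [ 0.4177 -0.187   0.04  ]
black [330.6 163.8] [241.7 156.3] 257 61 tri [ 0.4565 -0.1469  0.0396] 0.0013 fit [ 0.4559 -0.1468] 45.04887307266978 0.069 side z.04 [ 0.4571 -0.1465  0.04  ]
red white 0.05414489860492377 44.688875692495714
red black 0.054353544851867795 44.94004164802867
white black 0.054043444187263284 45.00626804298371
[[0.44237765 0.17218045 0.045     ]] (array([0.44514974, 0.17212907, 0.04111853]), np.float64(0.0006756219820412805))
```

```bash
cat >> h.py <<'E'
def fitign(n,m,ign,box,gen,x0,step=(.005,.005,.15),ds=(0,.17,.35,.52,.7,.87)):
    x1,y1,xe,ye=box;w,h=xe-x1,ye-y1;S=8
    mm=m[y1:ye,x1:xe].astype(np.float32); W=1-ign[y1:ye,x1:xe].astype(np.float32)
    def cost(p):
        q=(proj(n,gen(p))-[x1,y1]+.5)*S-.5
        hull=cv2.convexHull(q.astype(np.float32)); im=np.zeros((h*S,w*S),np.uint8); cv2.fillPoly(im,[np.round(hull*16).astype(np.int32)],1,shift=4)
        return (np.abs(cv2.resize(im.astype(np.float32),(w,h),interpolation=cv2.INTER_AREA)-mm)*W).sum()/(mm*W).sum()
    best=None
    for d in ds:
        xx=np.array(x0,float); xx[2]+=d
        r=minimize(cost,xx,method='Nelder-Mead',options=dict(initial_simplex=np.vstack([xx]+[xx+np.eye(3)[i]*step[i] for i in range(3)]),xatol=1e-5,fatol=1e-6))
        if best is None or r.fun<best.fun: best=r
    return best.x,best.fun
def prism(x,y,a,z,h=.032): return np.vstack([hexpts(x,y,a,z),hexpts(x,y,a,z+h)])
def lensmask(im):
    H,S,V=cv2.split(cv2.cvtColor(im,cv2.COLOR_BGR2HSV)); return (H>=12)&(H<26)&(S>115)&(V>110)
def case(x,y,a,z):
    # x,y lens origin, a yaw of lens y axis
    u=np.array([np.cos(a),np.sin(a)]);v=np.array([u[1],-u[0]])
    return np.array([[*(np.array([x,y])+u*l+v*k),zz] for l in(-.005,.035) for k in(-.0125,.0125) for zz in(z,z+.01)])
E
python3 - <<'E'
from h import *
t=cv2.imread('pics/top0.png'); s=cv2.imread('pics/side0.png'); mt,ms=masks(t),masks(s)
L=lensmask(t); Ls=lensmask(s)
def show(n,m,b,k=6):
    x0,y0,x1,y1=b; return
bx=(140,168,176,195)
for y in range(160,205): print(y,''.join('L' if L[y,x] else 'r' if mt['red'][y,x] else 'w' if mt['white'][y,x] else 'b' if mt['black'][y,x] else '.' for x in range(138,178)))
print()
for y in range(236,290): print(y,''.join('L' if Ls[y,x] else 'r' if ms['red'][y,x] else 'w' if ms['white'][y,x] else 'b' if ms['black'][y,x] else '.' for x in range(208,272)))
E
```

```text
160 ........................................
161 ........................................
162 ........................................
163 ........................................
164 ........................................
165 .....................bb.................
166 ...............bbbbbbbbb................
167 .............bbbbbbbbbbbb...............
168 ............bbbbbbbbbbbbb...............
169 ............bbbbbbbbbbbbbb..............
170 ............bbbbbbbbbbbbbbb.............
171 ...........b.rrrrrrrrr.bbbbbb...........
172 ............rrrrrrrrrrrrbbbbb...........
173 ..........brrrrrrrrrrrrr..bbb...........
174 ...........L.......rrrrLLLLLbb..........
175 .......LLLLLLLLLLLLLr.LLLLLLL...........
176 ......LLLLLLLLLLLLLL.LL.r.b.LL..........
177 ......LLLLLLLLLLLLLLLL.rrr.bLL..........
178 ......LLLLLLLLLLLLLLLLrrrrrbLL..........
179 ......LLLLLLLLLLLLLLLLrrrrr.LL..........
180 ......LLLLLLLLLLLLLLLL.rrrr.LL..........
181 ......LLLLLLLLLLLLLLr.L.rr.LL...........
182 ......LLLLLLLLLLLLL.rr.LLLLLL...........
183 ...................rrrrLLLL.............
184 ..........rrrrrr
[... 3951 characters left out ...]
..........
280 ........bbbbbbbb.bbbbbb.bbbbbbb.................................
281 .........bbbbbbb.bbbbbbbbbbbbb..................................
282 ............bbb.bbbbbbbbbbb.....................................
283 ..............bbbbbb.bb.........................................
284 ..................bbb...........................................
285 ................................................................
286 ................................................................
287 ................................................................
288 ................................................................
289 ................................................................
```

```bash
cat > m1.py <<'E'
from h import *
t=cv2.imread('pics/top0.png'); s=cv2.imread('pics/side0.png'); mt,ms=masks(t),masks(s)
L=lensmask(t); Ls=lensmask(s)
k=lambda m:cv2.dilate(m.astype(np.uint8),np.ones((3,3)))>0
Lc=L.copy(); Lc[:,158:]=0
ig=np.zeros(L.shape,bool); ig[:,158:]=1
z=.064
g=atz('top',[(151,178.6)],z)[0]
r,c=fitign('top',Lc,ig,(135,165,165,192),lambda q:case(*q,z),[g[0],g[1]-.015,1.57],ds=(-.2,0,.2)); print('lens top',r.round(4),np.degrees(r[2]),c)
igs=np.zeros(L.shape,bool); igs[:247]=1
r2,c2=fitign('side',Ls,igs,(225,238,250,268),lambda q:case(*q,z),r,ds=(-.2,0,.2)); print('lens side',r2.round(4),np.degrees(r2[2]),c2)
ig=k(L); red=mt['red']&~ig
g=atz('top',[(157,179)],z)[0]
# visible red silhouette in top
r3,c3=fitign('top',red,ig,(140,162,178,189),lambda q:prism(*q,.032),[g[0],g[1],0]); print('red top',r3.round(4),np.degrees(r3[2])%60,c3)
ig=k(Ls)
rs=ms['red'].astype(np.uint8); rs=cv2.morphologyEx(rs,cv2.MORPH_CLOSE,np.ones((3,3)))>0
r4,c4=fitign('side',rs&~ig,ig,(222,240,258,280),lambda q:prism(*q,.032),r3); print('red side',r4.round(4),np.degrees(r4[2])%60,c4)
# white
ig=k(mt['red']|L); ig[:190]=1
g=atz('top',[(158,193)],.03)[0]
r5,c5=fitign('top',mt['white']&~ig,ig,(140,188,178,206),lambda q:hexpts(*q,.032),[g[0]+.01,g[1],0]); print('white top',r5.round(4),np.degrees(r5[2])%60,c5)
# cork
H,S,V=cv2.split(cv2.cvtColor(t,cv2.COLOR_BGR2HSV)); 
g=atz('top',[(222,178)],.045)[0]
m,ce,a=comp((S>95)&(V>100)&(H<20),(205,160,240,196)); print('cork',ce,a,atz('top',[ce],.045)); 
H,S,V=cv2.split(cv2.cvtColor(s,cv2.COLOR_BGR2HSV)); m,ce2,a2=comp((S>85)&(V>135)&(H<20),(220,196,265,222)); print(ce2,a2,tri(ce,ce2),atz('side',[ce2],.045))
E
python3 m1.py
```

```text
lens top [0.4548 0.359  1.5003] 85.95843487663245 0.1831362545490265
lens side [0.4534 0.3574 1.4862] 85.15347873027562 0.06390698999166489
red top [ 0.4534  0.365  -0.1003] 54.25235905953559 0.1242629736661911
red side [ 0.4544  0.3613 -0.0177] 58.987498960812275 0.21746926009655
white top [0.4203 0.3593 0.117 ] 6.70236169189711 0.053977273404598236
cork [221.87251656 177.27980132] 604 [[0.44462852 0.17322892 0.045     ]]
[243.4        210.38494624] 465 (array([0.4459758 , 0.17316913, 0.04341722]), np.float64(0.0018793878801795837)) [[0.44682117 0.17517052 0.045     ]]
```

```bash
cat > go.py <<'E'
import sys, numpy as np
from scipy.spatial.transform import Rotation as Ro
from workcell import get_obs
o=get_obs(); R=Ro.from_quat(o['ee_rot']).as_matrix(); p=np.array(o['position'])
jaw=np.degrees(np.arctan2(R[1,1],R[0,1]))
print('t',round(o['clock'],2),'pos',p.round(4),'jaw',round(jaw,2),'tilt',R[:,2].round(4),'q',np.round(o['joint_pos'],2),'F',np.round(o['ft_force'],1),'w',round(o['grip_width']*85.4,1))
if len(sys.argv)>3:
    a=[float(v) for v in sys.argv[1:]]; d=R.T@(np.array(a[:3])-p)
    s='keep'
    if len(a)>3:
        # desired world jaw angle; literal (no mod 180 if 5th arg)
        da=(a[3]-jaw+90)%180-90
        if len(a)>4: da=(a[3]-jaw+180)%360-180
        s=round(-da/180,4)
    print('delta',d.round(4).tolist(),'turn',s)
E
python3 go.py .455 .370 .13 -4.5 1
```

```text
t 0.1 pos [0.1875 0.5958 0.1932] jaw 72.54 tilt [-3.0e-04 -1.2e-03 -1.0e+00] q [-1.29  0.33 -0.06  1.46  0.02  1.35 -0.09] F [-0.  -0.5  0.1] w 85.6
delta [-0.323, -0.1351, 0.0634] turn 0.428
```

```bash
python3 -m handwheel '[{"jaw":60,"delta_pos":[-0.323,-0.135,0.063],"turn":0.428},{"jaw":60,"delta_pos":[-0.323,-0.135,0.063],"turn":0.428},{"jaw":60,"delta_pos":[-0.323,-0.135,0.063],"turn":0.428},{"jaw":60,"delta_pos":[-0.323,-0.135,0.063],"turn":0.428},{"jaw":60,"delta_pos":[-0.323,-0.135,0.063],"turn":0.428},{"jaw":60,"delta_pos":[-0.323,-0.135,0.063],"turn":0.428},{"jaw":60,"delta_pos":[-0.323,-0.135,0.063],"turn":0.428},{"jaw":60,"delta_pos":[-0.323,-0.135,0.063],"turn":0.428},{"jaw":60,"delta_pos":[-0.323,-0.135,0.063],"turn":0.428},{"jaw":60,"delta_pos":[-0.323,-0.135,0.063],"turn":0.428}]' 30; python3 go.py .455 .370 .13 -4.5 1
```

```text
clock: 0.93
position: [0.4596, 0.3643, 0.1297]
ee_rot: [0.707, 0.708, -0.001, 0.001]
ft_force: [-0.4, 0.2, -0.1]
grip_width: 0.706
t 0.93 pos [0.4596 0.3643 0.1297] jaw 0.07 tilt [ 7.0e-04 -3.4e-03 -1.0e+00] q [-0.98  0.29  0.28  1.66 -0.08  1.2  -0.68] F [-0.4  0.2 -0.1] w 60.3
delta [0.0057, -0.0046, -0.0003] turn 0.0254
```

```bash
python3 -m handwheel '[{"jaw":60,"delta_pos":[0,0,0],"turn":0.025},{"jaw":60,"delta_pos":[0,0,0],"turn":0.025},{"jaw":60,"delta_pos":[0,0,0],"turn":0.025}]'; python3 go.py .455 .370 .066 -4.5 1
python3 - <<'E'
from workcell import *; import cv2
for n in("side","top"): cv2.imwrite(f'pics/{n}1.png',cv2.cvtColor(camera(n),cv2.COLOR_RGB2BGR))
import numpy as np
a=cv2.imread('pics/side1.png')[190:310,180:300];b=cv2.imread('pics/top1.png')[130:230,100:220]
cv2.imwrite('pics/z1.png',np.hstack([cv2.resize(a,(390,390),interpolation=2),cv2.resize(b,(400,390),interpolation=2)]))
E
```

```text
clock: 1.18
position: [0.4549, 0.3706, 0.1306]
ee_rot: [0.728, 0.686, -0.0, 0.0]
ft_force: [-0.6, -0.2, -0.3]
grip_width: 0.707
t 1.18 pos [0.4549 0.3706 0.1306] jaw -3.4 tilt [-4.e-04 -3.e-04 -1.e+00] q [-1.    0.29  0.28  1.66 -0.09  1.2  -0.75] F [-0.6 -0.2 -0.3] w 60.3
delta [-0.0005, 0.0002, 0.0646] turn 0.0061
```

View pics/z1.png

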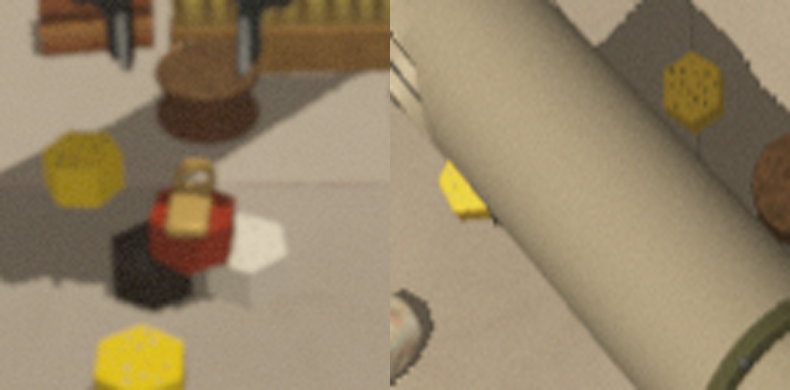

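```bash
python3 -m handwheel '[{"jaw":60,"delta_pos":[0,0,0.04],"turn":0.006},{"jaw":60,"delta_pos":[0,0,0.06],"turn":0.006},{"jaw":60,"delta_pos":[0,0,0.06],"turn":0.006},{"jaw":60,"delta_pos":[0,0,0.06],"turn":0.006}]'; python3 go.py .455 .370 .066 -4.5 1
python3 - <<'E'
from workcell import *; import cv2
for n in("side",): cv2.imwrite(f'pics/{n}2.png',cv2.cvtColor(camera(n),cv2.COLOR_RGB2BGR))
import numpy as np
a=cv2.imread('pics/side2.png')[190:310,180:300]
cv2.imwrite('pics/z2.png',cv2.resize(a,(600,600),interpolation=2))
from h import proj
print(proj('side',[[.455,.37,.07],[.455,.37,.131]]))
E
```

```text
clock: 1.62
position: [0.4546, 0.3703, 0.0706]
ee_rot: [0.735, 0.678, -0.001, 0.0]
ft_force: [-0.6, 0.3, 0.2]
grip_width: 0.702
t 1.62 pos [0.4546 0.3703 0.0706] jaw -4.56 tilt [-0.0013 -0.0013 -1.    ] q [-0.99  0.35  0.28  1.72 -0.11  1.08 -0.76] F [-0.6  0.3  0.2] w 59.9
delta [-0.0002, 0.0005, 0.0046] turn -0.0003
[[237.58084353 252.74118614]
 [236.63929581 227.81949669]]
```

View pics/z2.png

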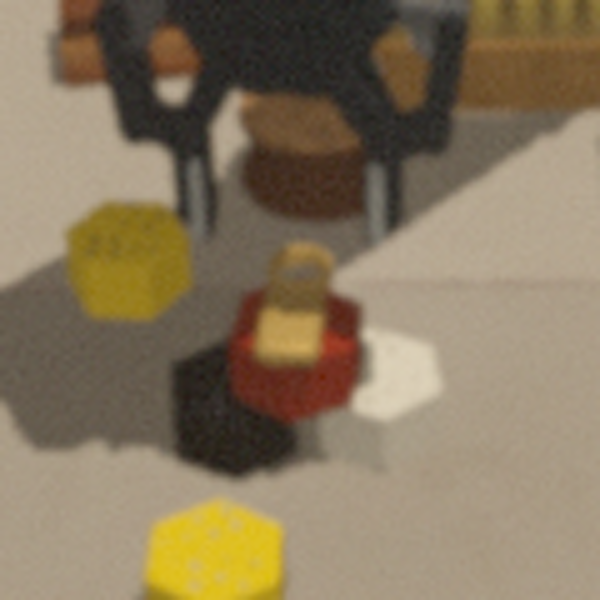

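Run:
```python
import cv2,numpy as np
from h import proj
a=cv2.imread('pics/side2.png')
k=10;x0,y0,w,h=205,200,64,60
c=cv2.resize(a[y0:y0+h,x0:x0+w],None,fx=k,fy=k,interpolation=2)
c=np.clip(c.astype(float)*1.6,0,255).astype(np.uint8)
for nm,P in dict(tcp=[.4546,.3703,.0706],gp=[.4546,.3703,.0896],tipL=[.4546+.03,.3703,.078],tipR=[.4246,.3703,.078]).items():
    q=proj('side',[P])[0]; cv2.circle(c,tuple(int(v) for v in ((q-[x0,y0]+.5)*k)),5,(255,0,255),-1)
cv2.imwrite('pics/z3.png',c)
```

```text
(no output)
```

View pics/z3.png

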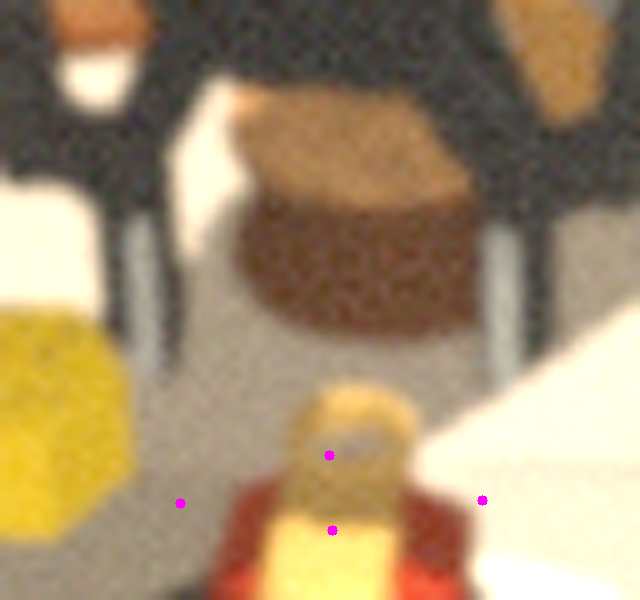

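Run:
```python
import cv2,numpy as np
from h import proj
a=cv2.imread('pics/side0.png')
k=6;x0,y0,w,h=400,190,100,95
c=cv2.resize(a[y0:y0+h,x0:x0+w],None,fx=k,fy=k,interpolation=2)
c=np.clip(c.astype(float)*1.6,0,255).astype(np.uint8)
u=np.array([np.cos(np.radians(72.5)),np.sin(np.radians(72.5)),0])
P=np.array([.1875,.5958,.1932])
for q3 in (P,P+u*.0425+[0,0,.013],P-u*.0425+[0,0,.013]):
    q=proj('side',[q3])[0]; print(q); cv2.circle(c,tuple(int(v) for v in ((q-[x0,y0]+.5)*k)),4,(255,0,255),-1)
cv2.imwrite('pics/z4.png',c)
```

```text
[421.80430097 281.57714829]
[425.29353172 295.74399995]
[422.43553948 255.83838144]
```

View pics/z4.png

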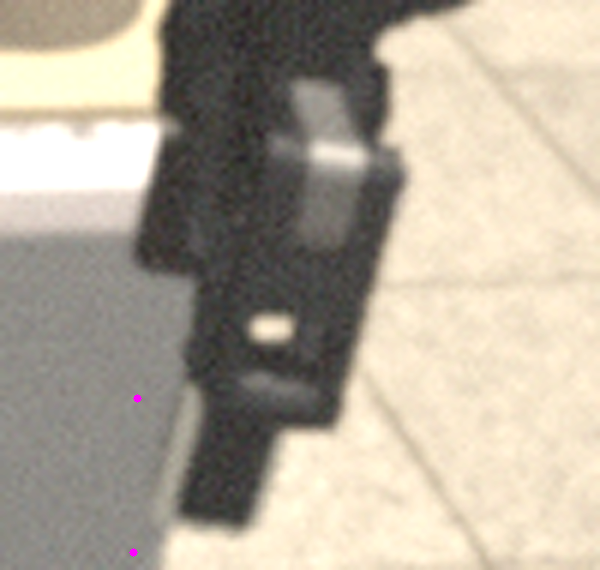

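```bash
python3 -m handwheel '[{"jaw":0,"delta_pos":[0,0,-0.03],"turn":0},{"jaw":0,"delta_pos":[0,0,-0.04],"turn":0},{"jaw":0,"delta_pos":[0,0,-0.04],"turn":0},{"jaw":0,"delta_pos":[0,0,-0.04],"turn":0},{"jaw":0,"delta_pos":[0,0,-0.04],"turn":0},{"jaw":0,"delta_pos":[0,0,-0.04],"turn":0},{"jaw":0,"delta_pos":[0,0,-0.04],"turn":0},{"jaw":0,"delta_pos":[0,0,-0.04],"turn":0},{"jaw":0,"delta_pos":[0,0,-0.04],"turn":0}]' 20; python3 go.py
python3 - <<'E'
from workcell import *; import cv2
import numpy as np
from h import proj
a=cv2.cvtColor(camera('side'),cv2.COLOR_RGB2BGR);cv2.imwrite('pics/side3.png',a)
P=np.array(get_obs()['position'])
k=8;x0,y0,w,h=200,195,75,75
c=cv2.resize(a[y0:y0+h,x0:x0+w],None,fx=k,fy=k,interpolation=2)
q=proj('side',[P])[0]; print(q);cv2.circle(c,tuple(int(v) for v in ((q-[x0,y0]+.5)*k)),4,(255,0,255),-1)
cv2.imwrite('pics/z5.png',c)
E
```

```text
clock: 2.42
position: [0.455, 0.3704, 0.1105]
ee_rot: [0.735, 0.678, -0.0, 0.0]
ft_force: [0.2, -0.4, -0.9]
grip_width: 0.003
t 2.42 pos [0.455  0.3704 0.1105] jaw -4.66 tilt [-4.e-04 -4.e-04 -1.e+00] q [-1.    0.31  0.28  1.69 -0.09  1.16 -0.77] F [ 0.2 -0.4 -0.9] w 0.2
[236.92656035 236.50401   ]
```

View pics/z5.png

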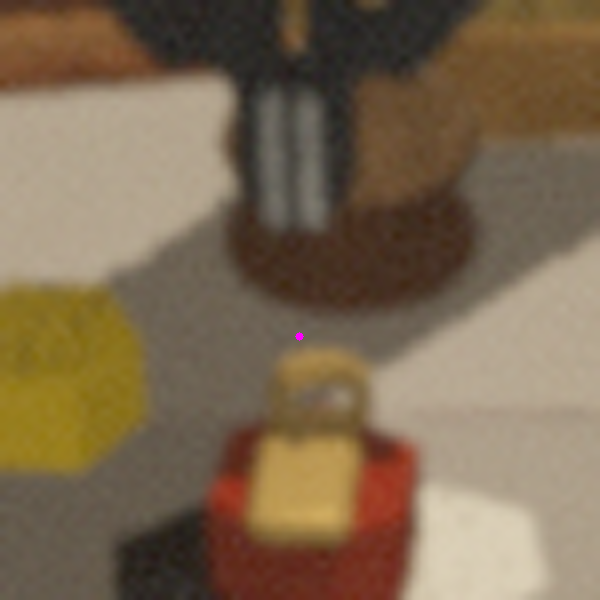

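Run:
```python
from h import *
u=np.array([np.cos(np.radians(72.5)),np.sin(np.radians(72.5)),0])
P=np.array([.1875,.5958,.1932])+u*.0495+[0,0,.013]
for nm,d in dict(none=[0,0,0],z=[0,0,.031],y=[0,-.05,0],zz=[0,0,.04]).items():
    print(nm,proj('side',[P+d]),proj('side',[np.array([.455,.3704,.1105])+d]),proj('side',[np.array([.4546,.3703,.078])+d]))
# tip width points: pad edges
```

```text
none [[425.53262687 299.48143631]] [[236.95621332 236.55270611]] [[237.65760134 249.68325363]]
z [[431.15095085 281.61586724]] [[236.46520441 223.43362482]] [[237.18639003 237.14063217]]
y [[413.0008984  273.66732645]] [[237.65416145 221.9858238 ]] [[238.30010014 234.76595354]]
zz [[432.82970259 276.18785435]] [[236.31985986 219.51845221]] [[237.04685376 233.39752097]]
```

```bash
python3 go.py .42 .27 .11 -4.5 1
```

```text
t 2.47 pos [0.4551 0.3704 0.1106] jaw -4.66 tilt [-3.e-04 -3.e-04 -1.e+00] q [-1.    0.31  0.28  1.69 -0.09  1.16 -0.77] F [0.3 0.  0.2] w 0.1
delta [-0.1029, -0.0268, 0.0007] turn -0.0009
```

```bash
python3 -m handwheel '[{"jaw":0,"delta_pos":[-0.103,-0.027,0],"turn":0},{"jaw":0,"delta_pos":[-0.103,-0.027,0],"turn":0},{"jaw":0,"delta_pos":[-0.103,-0.027,0],"turn":0},{"jaw":0,"delta_pos":[-0.103,-0.027,0.03],"turn":0},{"jaw":0,"delta_pos":[-0.103,-0.027,0.06],"turn":0},{"jaw":0,"delta_pos":[-0.103,-0.027,0.085],"turn":0},{"jaw":0,"delta_pos":[-0.103,-0.027,0.095],"turn":0},{"jaw":0,"delta_pos":[-0.103,-0.027,0.095],"turn":0}]' 20; python3 go.py
python3 - <<'E'
from workcell import *; import cv2
import numpy as np
from h import proj
a=cv2.cvtColor(camera('side'),cv2.COLOR_RGB2BGR);cv2.imwrite('pics/side4.png',a)
P=np.array(get_obs()['position'])
k=8;x0,y0,w,h=200,180,90,75
c=cv2.resize(a[y0:y0+h,x0:x0+w],None,fx=k,fy=k,interpolation=2)
for PP in (P,P+[0,0,.031]):
  q=proj('side',[PP])[0]; print(q);cv2.circle(c,tuple(int(v) for v in ((q-[x0,y0]+.5)*k)),4,(255,0,255),-1)
cv2.imwrite('pics/z6.png',c)
E
```

```text
clock: 3.13
position: [0.4185, 0.269, 0.0139]
ee_rot: [0.735, 0.678, -0.002, 0.0]
ft_force: [-0.3, -0.7, 0.2]
grip_width: 0.004
t 3.13 pos [0.4185 0.269  0.0139] jaw -4.66 tilt [-0.003  -0.0029 -1.    ] q [-0.94  0.25  0.31  2.   -0.09  0.91 -0.67] F [-0.3 -0.7  0.2] w 0.4
[254.99980265 243.5276    ]
[254.90700416 232.51402787]
```

View pics/z6.png

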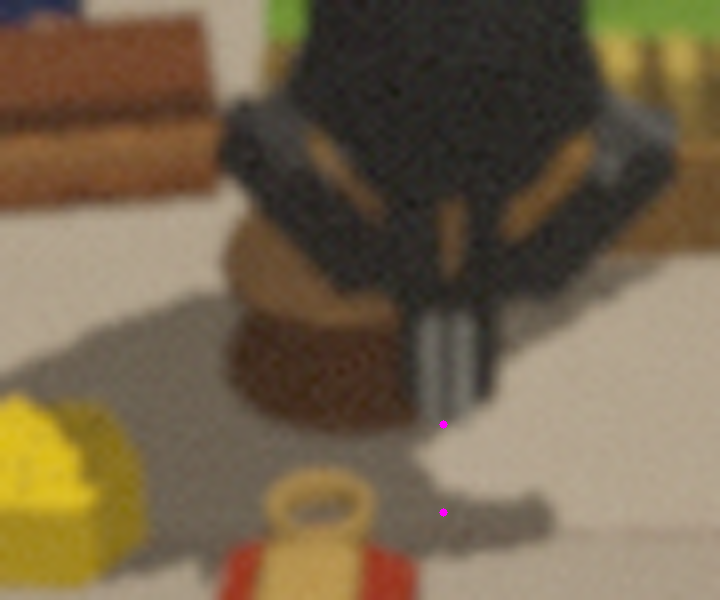

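```bash
python3 -m handwheel '[{"jaw":0,"delta_pos":[0,0,0.006],"turn":0},{"jaw":0,"delta_pos":[0,0,0.012],"turn":0},{"jaw":0,"delta_pos":[0,0,0.012],"turn":0}]' 20
python3 -m handwheel '[{"jaw":0,"delta_pos":[0,0,0.002],"turn":0},{"jaw":0,"delta_pos":[0,0,0.004],"turn":0},{"jaw":0,"delta_pos":[0,0,0.004],"turn":0}]' 20
```

```text
clock: 3.43
position: [0.4199, 0.2703, 0.0038]
ee_rot: [0.735, 0.678, 0.0, -0.0]
ft_force: [0.3, 1.2, -0.4]
grip_width: 0.002
clock: 3.68
position: [0.4199, 0.2701, -0.0001]
ee_rot: [0.735, 0.678, 0.0, -0.0]
ft_force: [-0.3, 0.2, -0.2]
grip_width: -0.0
```

No contact at a reported z of 0, so the tips really are higher than reported. I'll go on down in small steps.

```bash
python3 -m handwheel '[{"jaw":0,"delta_pos":[0,0,0.005],"turn":0},{"jaw":0,"delta_pos":[0,0,0.010],"turn":0},{"jaw":0,"delta_pos":[0,0,0.015],"turn":0},{"jaw":0,"delta_pos":[0,0,0.015],"turn":0}]' 20
python3 -m handwheel '[{"jaw":0,"delta_pos":[0,0,0.003],"turn":0},{"jaw":0,"delta_pos":[0,0,0.006],"turn":0},{"jaw":0,"delta_pos":[0,0,0.006],"turn":0}]' 20
```

```text
clock: 4.02
position: [0.4192, 0.2695, -0.0163]
ee_rot: [0.735, 0.678, -0.001, -0.0]
ft_force: [-0.3, 0.4, 0.6]
grip_width: -0.0
clock: 4.27
position: [0.4196, 0.2699, -0.0216]
ee_rot: [0.735, 0.678, -0.0, -0.0]
ft_force: [0.8, -0.1, -0.1]
grip_width: 0.001
```

```bash
python3 -m handwheel '[{"jaw":0,"delta_pos":[0,0,0.002],"turn":0},{"jaw":0,"delta_pos":[0,0,0.002],"turn":0}]' 20
python3 - <<'E'
from workcell import *; import cv2
import numpy as np
from h import proj
a=cv2.cvtColor(camera('side'),cv2.COLOR_RGB2BGR);cv2.imwrite('pics/side5.png',a)
P=np.array(get_obs()['position'])
k=8;x0,y0,w,h=200,180,90,75
c=cv2.resize(a[y0:y0+h,x0:x0+w],None,fx=k,fy=k,interpolation=2)
for PP in (P,P+[0,0,.031]):
  q=proj('side',[PP])[0]; print(q);cv2.circle(c,tuple(int(v) for v in ((q-[x0,y0]+.5)*k)),4,(255,0,255),-1)
cv2.imwrite('pics/z7.png',c)
E
```

```text
clock: 4.43
position: [0.4198, 0.27, -0.0233]
ee_rot: [0.735, 0.678, -0.0, -0.0]
ft_force: [0.1, 0.6, -0.3]
grip_width: 0.002
[254.98929781 256.83963063]
[254.89826539 246.32109167]
```

View pics/z7.png

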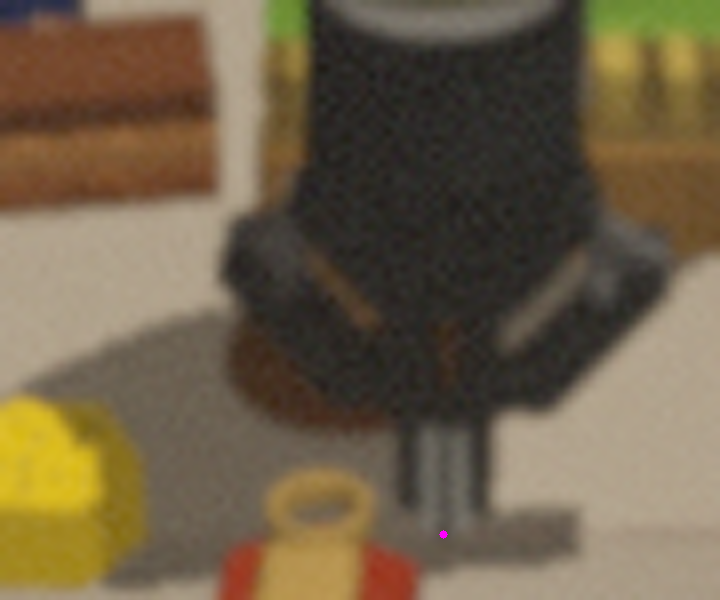

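```bash
python3 -m handwheel '[{"jaw":0,"delta_pos":[0,0,0.002],"turn":0},{"jaw":0,"delta_pos":[0,0,0.003],"turn":0},{"jaw":0,"delta_pos":[0,0,0.003],"turn":0}]' 20
python3 -m handwheel '[{"jaw":0,"delta_pos":[0,0,0.002],"turn":0},{"jaw":0,"delta_pos":[0,0,0.002],"turn":0}]' 20
python3 -m handwheel '[{"jaw":0,"delta_pos":[0,0,0.001],"turn":0},{"jaw":0,"delta_pos":[0,0,0.001],"turn":0}]' 20
```

```text
clock: 4.73
position: [0.4197, 0.27, -0.0263]
ee_rot: [0.735, 0.678, -0.0, -0.0]
ft_force: [-0.1, 0.3, -0.6]
grip_width: 0.001
clock: 4.9
position: [0.4197, 0.27, -0.0284]
ee_rot: [0.735, 0.678, -0.0, -0.0]
ft_force: [0.3, 0.2, 0.5]
grip_width: -0.003
clock: 5.07
position: [0.4198, 0.27, -0.0293]
ee_rot: [0.735, 0.678, -0.0, -0.0]
ft_force: [-0.6, 0.2, -0.1]
grip_width: 0.001
```

```bash
python3 -m handwheel '[{"jaw":0,"delta_pos":[0,0,0.001],"turn":0},{"jaw":0,"delta_pos":[0,0,0.001],"turn":0}]' 20
python3 -m handwheel '[{"jaw":0,"delta_pos":[0,0,0.001],"turn":0},{"jaw":0,"delta_pos":[0,0,0.001],"turn":0}]' 20|sed -n 2,4p
```

```text
clock: 5.23
position: [0.4198, 0.27, -0.0302]
ee_rot: [0.735, 0.678, -0.0, -0.0]
ft_force: [-0.2, -0.9, 0.6]
grip_width: -0.004
position: [0.4198, 0.2701, -0.0312]
ee_rot: [0.735, 0.678, -0.0, -0.0]
ft_force: [-0.2, 0.4, -0.7]
```

```bash
for i in 1; do python3 -m handwheel '[{"jaw":0,"delta_pos":[0,0,0.001],"turn":0},{"jaw":0,"delta_pos":[0,0,0.001],"turn":0}]' 20|sed -n 2,4p; done
python3 -m handwheel '[{"jaw":0,"delta_pos":[0,0,0.001],"turn":0},{"jaw":0,"delta_pos":[0,0,0.001],"turn":0}]' 20|sed -n 2,4p
```

```text
position: [0.4198, 0.27, -0.0322]
ee_rot: [0.735, 0.678, -0.0, -0.0]
ft_force: [0.2, -0.5, -0.2]
position: [0.4198, 0.27, -0.0332]
ee_rot: [0.735, 0.678, -0.0, -0.0]
ft_force: [0.0, -0.7, 0.4]
```

```bash
python3 -m handwheel '[{"jaw":0,"delta_pos":[0,0,0.001],"turn":0},{"jaw":0,"delta_pos":[0,0,0.001],"turn":0}]' 20|sed -n 2,4p
python3 -m handwheel '[{"jaw":0,"delta_pos":[0,0,0.001],"turn":0},{"jaw":0,"delta_pos":[0,0,0.001],"turn":0}]' 20|sed -n 2,4p
```

```text
position: [0.4198, 0.27, -0.0343]
ee_rot: [0.735, 0.678, -0.0, -0.0]
ft_force: [-0.6, 0.7, -0.1]
position: [0.4198, 0.2701, -0.0352]
ee_rot: [0.735, 0.678, -0.0, -0.0]
ft_force: [-0.3, -0.0, 0.3]
```

Run:
```python
from workcell import *; import cv2
import numpy as np
from h import proj
a=cv2.cvtColor(camera('side'),cv2.COLOR_RGB2BGR);cv2.imwrite('pics/side6.png',a)
P=np.array(get_obs()['position'])
k=8;x0,y0,w,h=200,195,90,75
c=cv2.resize(a[y0:y0+h,x0:x0+w],None,fx=k,fy=k,interpolation=2)
for PP in (P+[0,0,.035],P+[0,0,.031]):
  q=proj('side',[PP])[0]; print(q);cv2.circle(c,tuple(int(v) for v in ((q-[x0,y0]+.5)*k)),2,(255,0,255),-1)
cv2.imwrite('pics/z8.png',c)
```

```text
[254.93829714 249.08380447]
[254.95007786 250.44978874]
```

View pics/z8.png

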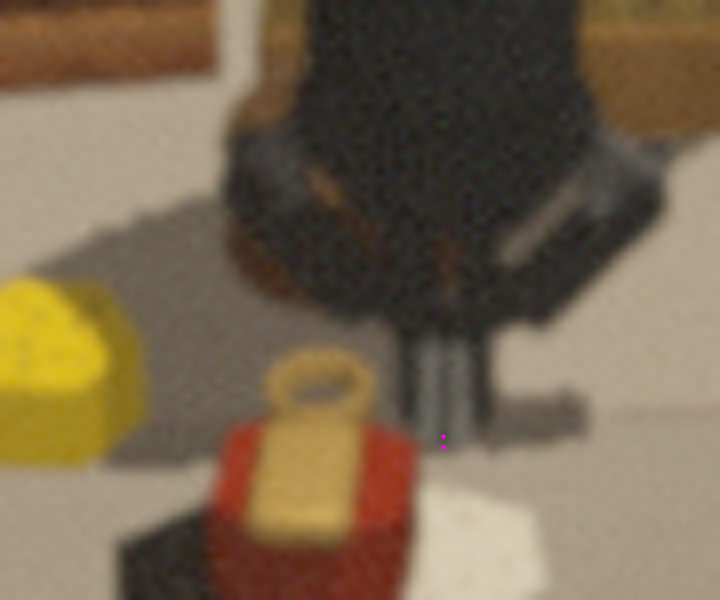

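```bash
python3 -m handwheel '[{"jaw":0,"delta_pos":[0,0,0.001],"turn":0},{"jaw":0,"delta_pos":[0,0,0.001],"turn":0}]' 20|sed -n 2,4p
python3 -m handwheel '[{"jaw":0,"delta_pos":[0,0,0.001],"turn":0},{"jaw":0,"delta_pos":[0,0,0.001],"turn":0}]' 20|sed -n 2,4p
python3 -m handwheel '[{"jaw":0,"delta_pos":[0,0,0.001],"turn":0},{"jaw":0,"delta_pos":[0,0,0.001],"turn":0}]' 20|sed -n 2,4p
```

```text
position: [0.4198, 0.27, -0.0362]
ee_rot: [0.735, 0.678, -0.0, -0.0]
ft_force: [0.3, -0.3, 0.0]
position: [0.4199, 0.2701, -0.0372]
ee_rot: [0.735, 0.678, 0.0, -0.0]
ft_force: [0.0, 1.2, 0.3]
position: [0.4199, 0.2701, -0.0373]
ee_rot: [0.735, 0.678, -0.0, -0.0]
ft_force: [-4.5, -2.9, 13.8]
```

```bash
sed -i "s/p=np.array(o\['position'\])/p=np.array(o['position'])+[0,0,.0372]/; s/'pos',/'TRUEpos',/" go.py
python3 -m handwheel '[{"jaw":0,"delta_pos":[0,0,-0.03],"turn":0},{"jaw":60,"delta_pos":[0,0,-0.07],"turn":0},{"jaw":60,"delta_pos":[0,0,-0.11],"turn":0},{"jaw":60,"delta_pos":[0,0,-0.11],"turn":0},{"jaw":60,"delta_pos":[0,0,-0.11],"turn":0}]' 20|tail -1
python3 go.py .455 .370 .11 -4.5 1
```

```text
grip_width: 0.564
t 7.03 TRUEpos [0.4212 0.2712 0.1114] jaw -4.66 tilt [ 0.0034  0.0037 -1.    ] q [-0.96  0.16  0.32  1.95 -0.06  1.04 -0.69] F [-0.1 -0.8 -0.6] w 48.2
delta [0.1012, 0.0256, 0.0019] turn -0.0009
```

```bash
python3 -m handwheel '[{"jaw":55,"delta_pos":[0.101,0.026,0],"turn":0},{"jaw":55,"delta_pos":[0.101,0.026,0],"turn":0},{"jaw":55,"delta_pos":[0.101,0.026,0],"turn":0},{"jaw":55,"delta_pos":[0.101,0.026,0],"turn":0},{"jaw":55,"delta_pos":[0.101,0.026,0],"turn":0}]' 25|tail -1
python3 go.py .455 .370 .067 -4.5 1
```

```text
grip_width: 0.644
t 7.45 TRUEpos [0.4531 0.3687 0.1071] jaw -4.58 tilt [-0.0018 -0.0023 -1.    ] q [-1.    0.35  0.29  1.73 -0.11  1.08 -0.76] F [-0.5 -0.8 -0.1] w 55.0
delta [0.0015, 0.0018, 0.0401] turn -0.0004
```

```bash
python3 -m handwheel '[{"jaw":55,"delta_pos":[0.00,0.000,0.02],"turn":0},{"jaw":55,"delta_pos":[0.00,0.00,0.02],"turn":0},{"jaw":55,"delta_pos":[0.00,0.00,0.02],"turn":0}]' 25|tail -1
python3 go.py .455 .370 .067 -4.5 1
python3 - <<'E'
from workcell import *; import cv2
import numpy as np
a=cv2.cvtColor(camera('side'),cv2.COLOR_RGB2BGR);cv2.imwrite('pics/side7.png',a)
k=8;x0,y0,w,h=200,195,75,75
cv2.imwrite('pics/z9.png',cv2.resize(a[y0:y0+h,x0:x0+w],None,fx=k,fy=k,interpolation=2))
E
```

```text
grip_width: 0.645
t 7.7 TRUEpos [0.4531 0.3666 0.0879] jaw -4.73 tilt [-0.0023 -0.0026 -1.    ] q [-0.99  0.37  0.28  1.75 -0.12  1.04 -0.75] F [0.2 0.3 0.7] w 55.1
delta [0.0036, 0.0016, 0.0209] turn -0.0013
```

View pics/z9.png

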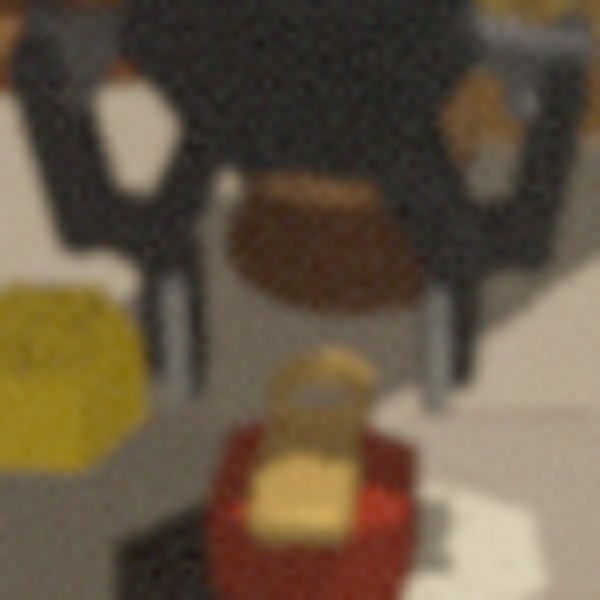

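```bash
python3 -m handwheel '[{"jaw":55,"delta_pos":[0.0036,0.0012,0.012],"turn":0},{"jaw":55,"delta_pos":[0.0036,0.0012,0.021],"turn":0},{"jaw":55,"delta_pos":[0.0036,0.0012,0.021],"turn":0},{"jaw":55,"delta_pos":[0.0036,0.0012,0.021],"turn":0}]' 25|tail -2
python3 go.py .455 .370 .067 -4.5 1
```

```text
ft_force: [0.7, 0.5, 0.3]
grip_width: 0.645
t 8.08 TRUEpos [0.455  0.3717 0.0674] jaw -4.66 tilt [-0.001 -0.001 -1.   ] q [-0.99  0.4   0.28  1.75 -0.13  1.01 -0.75] F [0.7 0.5 0.3] w 55.1
delta [-0.0017, 0.0001, 0.0004] turn -0.0009
```

```bash
python3 -m handwheel '[{"jaw":15,"delta_pos":[0,0,0],"turn":0},{"jaw":15,"delta_pos":[0,0,0],"turn":0},{"jaw":15,"delta_pos":[0,0,0],"turn":0},{"jaw":15,"delta_pos":[0,0,0],"turn":0},{"jaw":15,"delta_pos":[0,0,0],"turn":0},{"jaw":15,"delta_pos":[0,0,0],"turn":0}]' 25|tail -2
python3 go.py 
python3 -m handwheel '[{"jaw":15,"delta_pos":[0,0,-0.02],"turn":0},{"jaw":15,"delta_pos":[0,0,-0.04],"turn":0},{"jaw":15,"delta_pos":[0,0,-0.06],"turn":0},{"jaw":15,"delta_pos":[0,0,-0.06],"turn":0},{"jaw":15,"delta_pos":[0,0,-0.06],"turn":0}]' 25|tail -2
python3 go.py
python3 - <<'E'
from workcell import *; import cv2
import numpy as np
a=cv2.cvtColor(camera('side'),cv2.COLOR_RGB2BGR);cv2.imwrite('pics/side8.png',a)
k=8;x0,y0,w,h=200,195,75,75
cv2.imwrite('pics/z10.png',cv2.resize(a[y0:y0+h,x0:x0+w],None,fx=k,fy=k,interpolation=2))
E
```

```text
ft_force: [0.3, -0.2, 4.4]
grip_width: 0.281
t 8.58 TRUEpos [0.4558 0.3724 0.0686] jaw -4.66 tilt [ 6.e-04  8.e-04 -1.e+00] q [-0.99  0.4   0.28  1.75 -0.13  1.01 -0.75] F [ 0.3 -0.2  4.4] w 24.0
ft_force: [0.4, -0.8, -1.6]
grip_width: 0.28
t 9.0 TRUEpos [0.4559 0.3725 0.1289] jaw -4.66 tilt [ 0.0012  0.0014 -1.    ] q [-1.    0.33  0.29  1.7  -0.1   1.12 -0.76] F [ 0.4 -0.8 -1.6] w 23.9
```

View pics/z10.png

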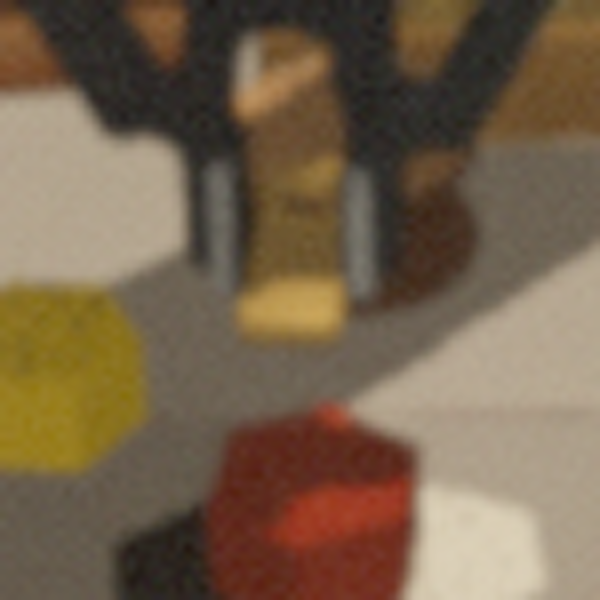

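```bash
python3 go.py .447 .188 .129 -4.5 1
```

```text
t 9.05 TRUEpos [0.4553 0.372  0.1278] jaw -4.66 tilt [-2.e-04  0.e+00 -1.e+00] q [-1.    0.33  0.29  1.7  -0.1   1.12 -0.76] F [ 0.  -0.2 -1.1] w 23.9
delta [-0.1841, 0.0067, -0.0012] turn -0.0009
```

```bash
python3 -m handwheel '[{"jaw":15,"delta_pos":[-0.03,0.001,0],"turn":0},{"jaw":15,"delta_pos":[-0.07,0.002,0],"turn":0},{"jaw":15,"delta_pos":[-0.11,0.004,0],"turn":0},{"jaw":15,"delta_pos":[-0.15,0.005,0],"turn":0},{"jaw":15,"delta_pos":[-0.184,0.007,0],"turn":0},{"jaw":15,"delta_pos":[-0.184,0.007,0],"turn":0},{"jaw":15,"delta_pos":[-0.184,0.007,0.02],"turn":0},{"jaw":15,"delta_pos":[-0.184,0.007,0.04],"turn":0},{"jaw":15,"delta_pos":[-0.184,0.007,0.06],"turn":0},{"jaw":15,"delta_pos":[-0.184,0.007,0.06],"turn":0}]' 25|tail -2
python3 go.py .447 .188 .051 -4.5 1
python3 - <<'E'
from workcell import *; import cv2
import numpy as np
for n,x0,y0 in(('side',205,170),('top',185,140)):
    a=cv2.cvtColor(camera(n),cv2.COLOR_RGB2BGR);cv2.imwrite(f'pics/{n}9.png',a)
    cv2.imwrite(f'pics/z11{n}.png',cv2.resize(a[y0:y0+75,x0:x0+75],None,fx=8,fy=8,interpolation=2))
E
```

```text
ft_force: [-1.6, -0.8, -0.4]
grip_width: 0.279
t 9.88 TRUEpos [0.4445 0.1865 0.064 ] jaw -4.66 tilt [-0.0059 -0.004  -1.    ] q [-0.84  0.2   0.38  2.03 -0.09  0.94 -0.5 ] F [-1.6 -0.8 -0.4] w 23.9
delta [0.0017, 0.0025, 0.013] turn -0.0009
```

View pics/z11side.png

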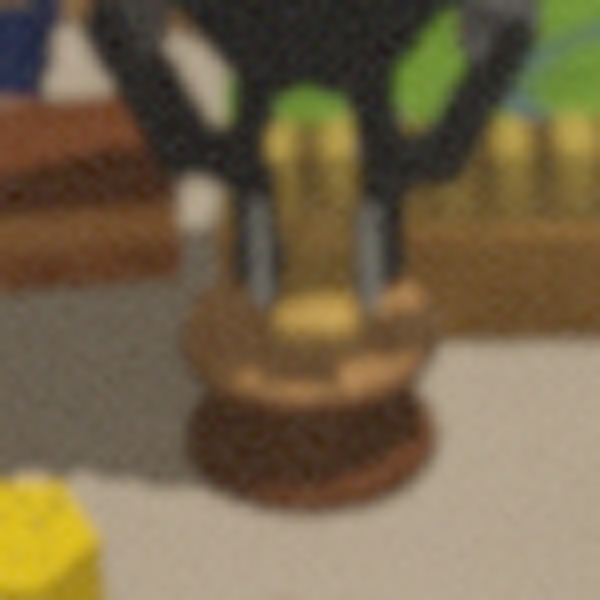

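View pics/top9.png

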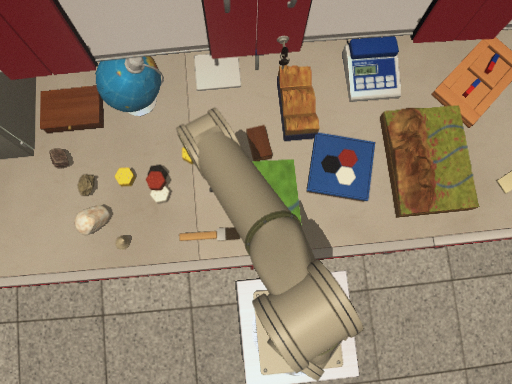

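```bash
python3 -m handwheel '[{"jaw":15,"delta_pos":[0,0,0],"turn":0},{"jaw":15,"delta_pos":[0,0.0,0.004],"turn":0},{"jaw":15,"delta_pos":[0,0.0,0.008],"turn":0},{"jaw":15,"delta_pos":[0,0.0,0.008],"turn":0}]' 25|tail -2
python3 go.py .447 .188 .051 -4.5 1
```

```text
ft_force: [-0.1, 0.0, -1.1]
grip_width: 0.283
t 10.32 TRUEpos [0.4473 0.1882 0.0599] jaw -4.66 tilt [-1.e-04  2.e-04 -1.e+00] q [-0.84  0.21  0.38  2.03 -0.1   0.92 -0.49] F [-0.1  0.  -1.1] w 24.1
delta [-0.0002, -0.0003, 0.0089] turn -0.0009
```

```bash
python3 -m handwheel '[{"jaw":15,"delta_pos":[0,0,0.004],"turn":0},{"jaw":15,"delta_pos":[0,0.0,0.008],"turn":0},{"jaw":15,"delta_pos":[0,0.0,0.008],"turn":0},{"jaw":15,"delta_pos":[0,0.0,0.008],"turn":0}]' 25|tail -2
python3 go.py .447 .188 .051 -4.5 1
```

```text
ft_force: [0.2, 0.3, -0.5]
grip_width: 0.286
t 10.65 TRUEpos [0.4473 0.188  0.0518] jaw -4.66 tilt [-5.e-04 -3.e-04 -1.e+00] q [-0.83  0.22  0.37  2.03 -0.1   0.91 -0.48] F [ 0.2  0.3 -0.5] w 24.4
delta [-0.0, -0.0003, 0.0008] turn -0.0009
```

```bash
python3 -m handwheel '[{"jaw":15,"delta_pos":[0,0,0.001],"turn":0},{"jaw":15,"delta_pos":[0,0.0,0.001],"turn":0}]' 25|tail -2
python3 -m handwheel '[{"jaw":15,"delta_pos":[0,0,0.001],"turn":0},{"jaw":15,"delta_pos":[0,0.0,0.001],"turn":0}]' 25|tail -2
python3 -m handwheel '[{"jaw":15,"delta_pos":[0,0,0.001],"turn":0},{"jaw":15,"delta_pos":[0,0.0,0.001],"turn":0}]' 25|tail -2; python3 go.py
```

```text
ft_force: [-0.2, 0.8, -0.7]
grip_width: 0.281
ft_force: [-0.0, -0.6, -1.5]
grip_width: 0.279
ft_force: [-3.6, -0.6, 5.8]
grip_width: 0.281
t 11.15 TRUEpos [0.4476 0.1882 0.0496] jaw -4.67 tilt [ 0.e+00  4.e-04 -1.e+00] q [-0.83  0.23  0.37  2.03 -0.1   0.9  -0.48] F [-3.6 -0.6  5.8] w 24.0
```

```bash
python3 -m handwheel '[{"jaw":40,"delta_pos":[0,0,0],"turn":0},{"jaw":45,"delta_pos":[0,0,0],"turn":0},{"jaw":45,"delta_pos":[0,0,0],"turn":0},{"jaw":45,"delta_pos":[0,0,0],"turn":0},{"jaw":45,"delta_pos":[0,0,-0.02],"turn":0},{"jaw":45,"delta_pos":[0,0,-0.05],"turn":0},{"jaw":75,"delta_pos":[0,0,-0.08],"turn":0},{"jaw":75,"delta_pos":[0,0,-0.08],"turn":0},{"jaw":75,"delta_pos":[0,0,-0.08],"turn":0}]' 25|tail -2; python3 go.py
cat > m2.py <<'E'
from h import *
t=cv2.imread('pics/top9.png'); mt=masks(t)
for y in range(162,206): print(y,''.join('r' if mt['red'][y,x] else 'w' if mt['white'][y,x] else 'b' if mt['black'][y,x] else '.' for x in range(143,178)))
k=lambda m:cv2.dilate(m.astype(np.uint8),np.ones((3,3)))>0
z0=np.zeros(mt['red'].shape,bool)
g=atz('top',[(157,179)],.064)[0]
m,ce,a=comp(mt['red'],(140,160,178,195))
for f,nm in((lambda q:prism(*q,.032),'prism'),(lambda q:hexpts(*q,.064),'top')):
    r,c=fitign('top',m,z0,(140,160,178,196),f,[g[0],g[1],0]); print('red',nm,r.round(4),np.degrees(r[2])%60,c)
ig=k(mt['red']); 
r,c=fitign('top',mt['white'],ig,(140,175,178,206),lambda q:hexpts(*q,.032),[.42,.36,0]); print('white',r.round(4),np.degrees(r[2])%60,c)
E
python3 m2.py
```

```text
ft_force: [-0.2, 0.5, -0.6]
grip_width: 0.875
t 11.9 TRUEpos [0.4486 0.1888 0.1305] jaw -4.66 tilt [ 0.0027  0.0023 -1.    ] q [-0.85  0.11  0.39  1.96 -0.05  1.08 -0.53] F [-0.2  0.5 -0.6] w 74.7
162 ...................................
163 ...................................
164 ...................................
165 ...............bbb.................
166 .........bbbbbbbbbb................
167 ........bbbbbbbbbbbb...............
168 .......bbbbbbbbbbbbbb..............
169 .......bbbbbbbbbbbbbbb.............
170 .......bbbbbbbbbbbbbbbb............
171 ......b.rrrrrrrrr.bbbbbb...........
172 .......rrrrrrrrrrrrbbbbb...........
173 .....brrrrrrrrrrrrr.bbbbb..........
174 .....rrrrrrrrrrrrrrrbbbbb..........
175 .....rrrrrrrrrrrrrrrbbbb...........
176 .....rrrrrrrrrrrrrrrrbbb...........
177 ....rrrrrrrrrrrrrrrrr.b............
178 ...rrrrrrrrrrrrrrrrrrrb............
179 ...rrrrrrrrrrrrrrrrrrr.............
180 ...rrrrrrrrrrrrrrrrrrr.............
181 ....rrrrrrrrrrrrrrrrrr.............
182 ....rrrrrrrrrrrrrrrrrr.............
183 .....rrrrrrrrrrrrrrrrr.............
184 .....rrrrrrrrrrrrrr
[... 371 characters left out ...]
.....
194 .......wwwwwwwwwwwwwwwwww..........
195 ........wwwwwwwwwwwwwwwww..........
196 ........wwwwwwwwwwwwwwww...........
197 .........wwwwwwwwwwwwwww...........
198 ..........wwwwwwwwwwwww............
199 ...........wwwwwwwwwwww............
200 ............wwwwwwwww..............
201 ............wwww...................
202 ...................................
203 ...................................
204 ...................................
205 ...................................
red prism [ 0.4542  0.3653 -0.1352] 52.252883117677996 0.13652203977108002
red top [ 0.4519  0.3635 -0.2246] 47.132231692744995 0.09684127569198608
white [0.4207 0.3597 1.1529] 6.058059896180282 0.10305274277925491
```

```bash
cat > m3.py <<'E'
from h import *
from workcell import camera
import sys
tag=sys.argv[1]
for n,x0,y0 in(('side',195,190),('top',130,145)):
    a=cv2.cvtColor(np.mean([camera(n) for _ in range(1)],0).astype(np.uint8),cv2.COLOR_RGB2BGR);cv2.imwrite(f'pics/{n}{tag}.png',a)
    cv2.imwrite(f'pics/z{n}{tag}.png',cv2.resize(a[y0:y0+95,x0:x0+110],None,fx=6,fy=6,interpolation=2))
E
python3 m3.py 10
```

```text
(no output)
```

View pics/zside10.png

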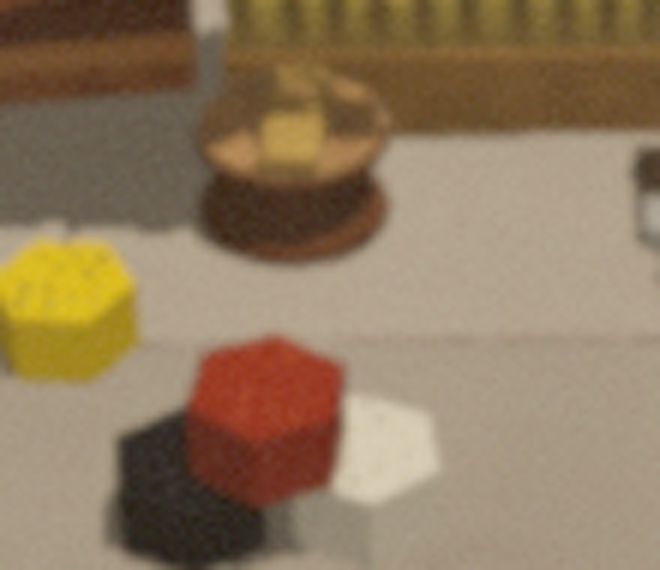

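View pics/ztop10.png

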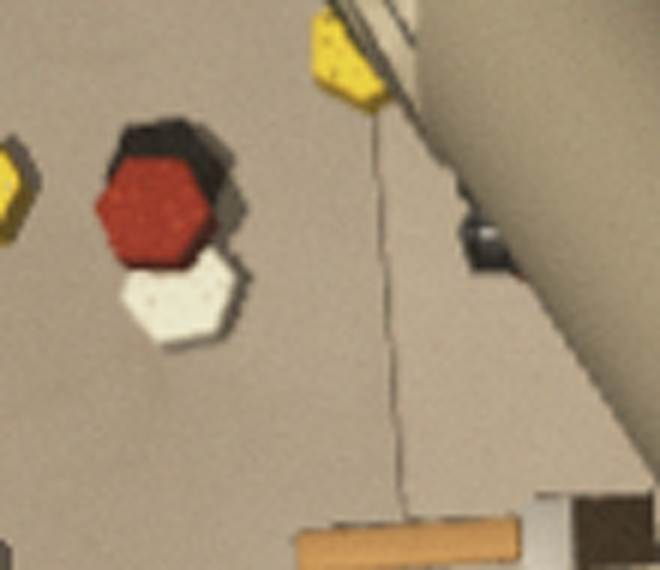

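```bash
cat > m4.py <<'E'
from h import *
t=cv2.imread('pics/top10.png'); s=cv2.imread('pics/side10.png'); mt=masks(t)
z0=np.zeros(t.shape[:2],bool)
H,S,V=cv2.split(cv2.cvtColor(cv2.GaussianBlur(s,(3,3),0),cv2.COLOR_BGR2HSV))
m,ce,a=comp(mt['red'],(140,160,178,195))
rs,ce2,a2=comp(((H<9)|(H>172))&(S>130)&(V>128),(220,240,258,280))
ra,_,_=comp(((H<9)|(H>172))&(S>130),(220,240,258,280))
print(ce,ce2,a,a2)
x0=[.453,.363,0]
for n,M,f,nm in(('top',m,lambda q:hexpts(*q,.064),'topface'),('side',rs,lambda q:hexpts(*q,.064),'topface'),('side',ra,lambda q:prism(*q,.032),'prism')):
    b=(140,160,178,196) if n=='top' else (220,238,260,282)
    r,c=fitign(n,M,z0,b,f,x0); print('red',n,nm,r.round(4),round(np.degrees(r[2])%60,2),round(c,3))
# triangulate top-face corners by fitted corner px (top: full z search)
for z in(.058,.061,.064,.067,.070):
    a1=fitign('top',m,z0,(140,160,178,196),lambda q:hexpts(*q,z),x0,ds=(0,.8)); a2=fitign('side',rs,z0,(220,238,260,282),lambda q:hexpts(*q,z),x0,ds=(0,.8))
    print(z,a1[0][:2].round(4),a2[0][:2].round(4))
k=lambda m:cv2.dilate(m.astype(np.uint8),np.ones((3,3)))>0
Ws=((S<50)&(V>170)); ig=k(ra); ig[272:]=1
r,c=fitign('side',comp(Ws,(235,250,275,275))[0],ig,(240,248,275,277),lambda q:hexpts(*q,.032),[.4205,.36,0]); print('white side',r.round(4),np.degrees(r[2])%60,c)
# lens on stand
L=lensmask(t)
E
python3 m4.py
```

```text
[155.11151079 179.82733813] [238.97492163 254.52978056] 278 319
red top topface [ 0.4518  0.3635 -0.1965] 48.74 0.1
red side topface [0.4524 0.3672 0.9216] 52.8 0.087
red side prism [0.4543 0.3642 1.0565] 0.53 0.132
0.058 [0.4528 0.3642] [0.4528 0.36  ]
0.061 [0.4525 0.3637] [0.4525 0.3636]
0.064 [0.4518 0.3635] [0.4522 0.3672]
0.067 [0.4505 0.3629] [0.4519 0.3711]
0.07 [0.4501 0.3625] [0.4523 0.3749]
white side [0.4194 0.36   1.0232] 58.62275216995464 0.17021889984607697
```

Run:
```python
from h import *
def an(n,pts,z,x0,y0):
    px=np.array(pts)/6+[x0,y0]-.4; P=atz(n,px,z)[:,:2]; c=P.mean(0)
    print(n,c.round(4),[round(float(np.degrees(np.arctan2(*(p-c)[::-1]))%60),1) for p in P],[round(float(np.hypot(*(p-c))),4) for p in P])
an('top',[(97,208),(126,157),(185,155),(213,211),(188,268),(133,268)],.064,130,145)
an('side',[(199,350),(272,336),(345,367),(338,427),(262,443),(188,413)],.064,195,190)
```

```text
top [0.451  0.3615] [21.5, 25.6, 30.2, 24.4, 24.4, 34.1] [0.0289, 0.031, 0.0301, 0.0269, 0.032, 0.0296]
side [0.4521 0.3677] [18.5, 28.0, 23.0, 19.4, 27.9, 25.6] [0.0319, 0.0286, 0.0284, 0.0313, 0.028, 0.0288]
```

```bash
python3 go.py .452 .364 .13 53 1
```

```text
t 12.0 TRUEpos [0.4471 0.188  0.1285] jaw -4.66 tilt [-6.e-04 -1.e-04 -1.e+00] q [-0.85  0.11  0.39  1.97 -0.05  1.08 -0.53] F [ 0.1  0.4 -0.6] w 75.0
delta [0.1758, -0.0094, -0.0015] turn -0.3203
```

```bash
python3 -m handwheel '[{"jaw":75,"delta_pos":[0.05,-0.003,0],"turn":-0.32},{"jaw":75,"delta_pos":[0.09,-0.005,0],"turn":-0.32},{"jaw":75,"delta_pos":[0.13,-0.007,0],"turn":-0.32},{"jaw":75,"delta_pos":[0.16,-0.009,0],"turn":-0.32},{"jaw":75,"delta_pos":[0.176,-0.009,0],"turn":-0.32},{"jaw":75,"delta_pos":[0.176,-0.009,0],"turn":-0.32},{"jaw":75,"delta_pos":[0.176,-0.009,0],"turn":-0.32},{"jaw":75,"delta_pos":[0.176,-0.009,0],"turn":-0.32},{"jaw":75,"delta_pos":[0.176,-0.009,0],"turn":-0.32},{"jaw":75,"delta_pos":[0.176,-0.009,0],"turn":-0.32}]' 40|tail -2; python3 go.py .452 .364 .08 53 1
```

```text
ft_force: [-0.4, -0.4, 0.3]
grip_width: 0.88
t 12.83 TRUEpos [0.4524 0.3637 0.1279] jaw 52.73 tilt [-0.0015 -0.0012 -1.    ] q [-0.9   0.31  0.17  1.72 -0.06  1.12  0.21] F [-0.4 -0.4  0.3] w 75.2
delta [0.0005, 0.0001, 0.0479] turn -0.0015
```

```bash
python3 -m handwheel '[{"jaw":75,"delta_pos":[0,0,0.02],"turn":0},{"jaw":75,"delta_pos":[0,0,0.045],"turn":0},{"jaw":75,"delta_pos":[0,0,0.048],"turn":0},{"jaw":75,"delta_pos":[0,0,0.048],"turn":0},{"jaw":75,"delta_pos":[0,0,0.048],"turn":0}]' 40|tail -2; python3 go.py .452 .364 .038 53 1; python3 m3.py 11
```

```text
ft_force: [0.1, 0.6, 0.3]
grip_width: 0.877
t 13.25 TRUEpos [0.453  0.3643 0.0817] jaw 52.83 tilt [-0. -0. -1.] q [-0.9   0.36  0.17  1.76 -0.07  1.03  0.22] F [0.1 0.6 0.3] w 74.9
delta [0.0006, -0.0009, 0.0437] turn -0.001
```

View pics/zside11.png

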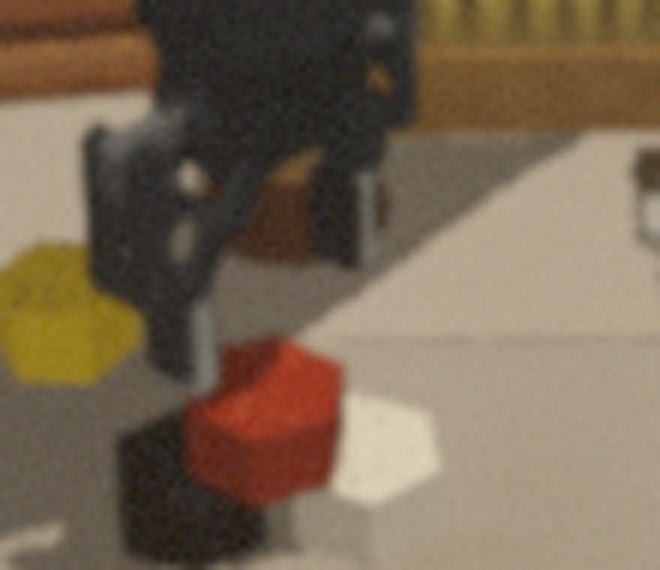

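```bash
python3 -m handwheel '[{"jaw":75,"delta_pos":[0,-0.001,0.02],"turn":0},{"jaw":75,"delta_pos":[0,-0.001,0.035],"turn":0},{"jaw":75,"delta_pos":[0,-0.001,0.043],"turn":0},{"jaw":75,"delta_pos":[0,-0.001,0.043],"turn":0}]' 40|tail -2; python3 go.py .452 .364 .038 53 1
```

```text
ft_force: [-0.9, -0.1, -0.3]
grip_width: 0.879
t 13.68 TRUEpos [0.4517 0.363  0.0373] jaw 52.92 tilt [-0.0012 -0.0011 -1.    ] q [-0.89  0.42  0.16  1.79 -0.08  0.94  0.23] F [-0.9 -0.1 -0.3] w 75.1
delta [0.0003, 0.001, -0.0007] turn -0.0005
```

```bash
python3 -m handwheel '[{"jaw":40,"delta_pos":[0,0,0],"turn":0},{"jaw":40,"delta_pos":[0,0,0],"turn":0},{"jaw":40,"delta_pos":[0,0,0],"turn":0},{"jaw":40,"delta_pos":[0,0,0],"turn":0},{"jaw":40,"delta_pos":[0,0,0],"turn":0},{"jaw":40,"delta_pos":[0,0,0],"turn":0}]' 40|tail -2; python3 go.py
python3 -m handwheel '[{"jaw":40,"delta_pos":[0,0,-0.01],"turn":0},{"jaw":40,"delta_pos":[0,0,-0.03],"turn":0},{"jaw":40,"delta_pos":[0,0,-0.06],"turn":0},{"jaw":40,"delta_pos":[0,0,-0.09],"turn":0},{"jaw":40,"delta_pos":[0,0,-0.12],"turn":0},{"jaw":40,"delta_pos":[0,0,-0.12],"turn":0},{"jaw":40,"delta_pos":[0,0,-0.12],"turn":0}]' 40|tail -2; python3 go.py; python3 m3.py 12
```

```text
ft_force: [0.4, 0.4, 7.3]
grip_width: 0.573
t 14.18 TRUEpos [0.453  0.3642 0.0396] jaw 52.93 tilt [ 0.0016  0.0018 -1.    ] q [-0.89  0.42  0.16  1.79 -0.08  0.94  0.23] F [0.4 0.4 7.3] w 48.9
ft_force: [-0.8, 0.3, -2.3]
grip_width: 0.577
t 14.77 TRUEpos [0.4531 0.3642 0.1605] jaw 52.93 tilt [ 0.0027  0.0029 -1.    ] q [-0.9   0.28  0.18  1.69 -0.05  1.18  0.21] F [-0.8  0.3 -2.3] w 49.3
```

View pics/side12.png

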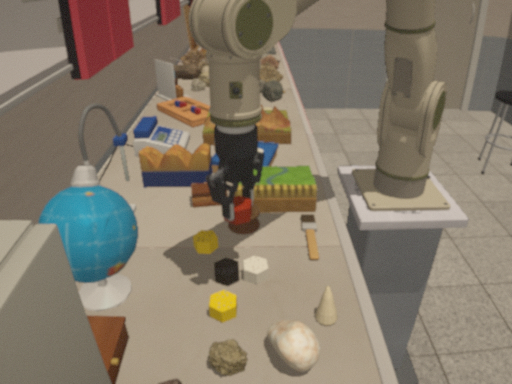

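```bash
python3 go.py .470 -.1995 .165 45 1
python3 - <<'E'
from h import *
t=cv2.imread('pics/top12.png'); s=cv2.imread('pics/side12.png')
cv2.imwrite('pics/zz12.png',np.hstack([cv2.resize(s[240:300,200:280],None,fx=5,fy=5,interpolation=2),cv2.resize(t[150:210,130:208],None,fx=5,fy=5,interpolation=2)]))
E
```

```text
t 14.87 TRUEpos [0.4517 0.3631 0.1575] jaw 52.94 tilt [-8.e-04 -7.e-04 -1.e+00] q [-0.9   0.28  0.18  1.69 -0.05  1.18  0.21] F [ 0.2 -0.5 -1.7] w 49.2
delta [-0.3536, -0.4379, -0.0071] turn 0.0441
```

View pics/zz12.png

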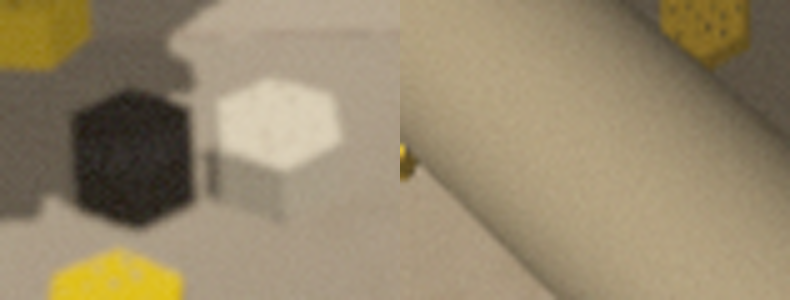

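```bash
python3 -m handwheel '[{"jaw":40,"delta_pos":[-0.013,-0.016,-0.007],"turn":0},{"jaw":40,"delta_pos":[-0.033,-0.041,-0.007],"turn":0},{"jaw":40,"delta_pos":[-0.055,-0.068,-0.007],"turn":0},{"jaw":40,"delta_pos":[-0.077,-0.095,-0.007],"turn":0},{"jaw":40,"delta_pos":[-0.099,-0.122,-0.007],"turn":0},{"jaw":40,"delta_pos":[-0.121,-0.149,-0.007],"turn":0},{"jaw":40,"delta_pos":[-0.143,-0.176,-0.007],"turn":0},{"jaw":40,"delta_pos":[-0.165,-0.203,-0.007],"turn":0},{"jaw":40,"delta_pos":[-0.187,-0.230,-0.007],"turn":0},{"jaw":40,"delta_pos":[-0.2,-0.247,-0.007],"turn":0}]' 40|tail -2; python3 go.py .470 -.1995 .165 45 1
```

```text
ft_force: [-0.3, 0.2, -1.3]
grip_width: 0.576
t 15.7 TRUEpos [0.4618 0.0418 0.1639] jaw 52.76 tilt [-0.0022 -0.0012 -1.    ] q [-0.59  0.02  0.4   1.98 -0.01  1.15  0.74] F [-0.3  0.2 -1.3] w 49.2
delta [-0.1526, -0.1872, -0.0008] turn 0.0431
```

```bash
python3 -m handwheel '[{"jaw":40,"delta_pos":[-0.016,-0.02,0],"turn":0.043},{"jaw":40,"delta_pos":[-0.038,-0.047,0],"turn":0.043},{"jaw":40,"delta_pos":[-0.06,-0.074,0],"turn":0.043},{"jaw":40,"delta_pos":[-0.082,-0.101,0],"turn":0.043},{"jaw":40,"delta_pos":[-0.104,-0.128,0],"turn":0.043},{"jaw":40,"delta_pos":[-0.126,-0.155,0],"turn":0.043},{"jaw":40,"delta_pos":[-0.145,-0.178,0],"turn":0.043},{"jaw":40,"delta_pos":[-0.153,-0.187,0],"turn":0.043},{"jaw":40,"delta_pos":[-0.153,-0.187,0],"turn":0.043},{"jaw":40,"delta_pos":[-0.153,-0.187,0],"turn":0.043}]' 40|tail -2; python3 go.py .470 -.1995 .085 45 1
```

```text
ft_force: [0.3, 0.8, -1.0]
grip_width: 0.581
t 16.53 TRUEpos [ 0.4714 -0.1957  0.1639] jaw 45.11 tilt [-2.5e-03  1.0e-04 -1.0e+00] q [-0.3   0.14  0.65  1.88 -0.09  1.16  1.18] F [ 0.3  0.8 -1. ] w 49.6
delta [-0.0019, -0.0035, 0.0789] turn 0.0006
```

```bash
python3 -m handwheel '[{"jaw":40,"delta_pos":[0,0,0.02],"turn":0},{"jaw":40,"delta_pos":[0,0,0.05],"turn":0},{"jaw":40,"delta_pos":[0,0,0.075],"turn":0},{"jaw":40,"delta_pos":[0,0,0.079],"turn":0},{"jaw":40,"delta_pos":[0,0,0.079],"turn":0}]' 40|tail -2; python3 go.py .470 -.1995 .055 45 1
cat > m5.py <<'E'
from h import *
from workcell import camera
import sys
tag=sys.argv[1]
for n,x0,y0,w,h,k in(('side',195,115,100,60,7),('top',295,120,95,85,7)):
    a=cv2.cvtColor(camera(n),cv2.COLOR_RGB2BGR);cv2.imwrite(f'pics/{n}{tag}.png',a)
    cv2.imwrite(f'pics/z{n}{tag}.png',cv2.resize(a[y0:y0+h,x0:x0+w],None,fx=k,fy=k,interpolation=2))
E
python3 m5.py 13
```

```text
ft_force: [-0.1, 0.0, -0.8]
grip_width: 0.578
t 16.95 TRUEpos [ 0.471  -0.194   0.0846] jaw 45.29 tilt [-4.1e-03  8.0e-04 -1.0e+00] q [-0.26  0.25  0.64  1.96 -0.18  1.    1.24] F [-0.1  0.  -0.8] w 49.4
delta [-0.0033, -0.0045, 0.0296] turn 0.0016
```

View pics/zside13.png

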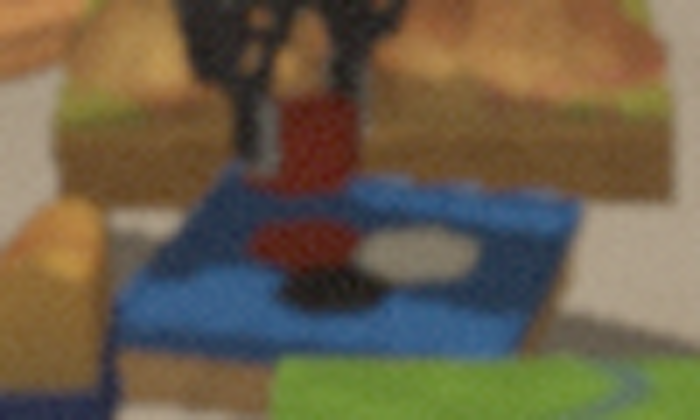

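View pics/top13.png

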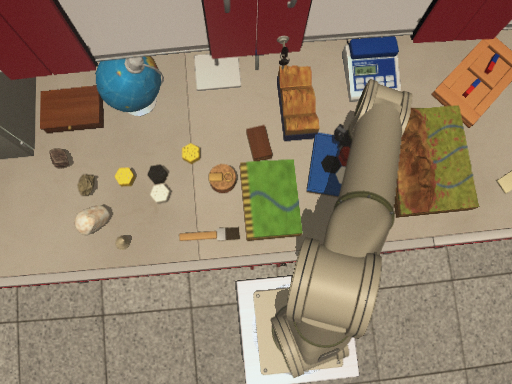

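```bash
python3 -m handwheel '[{"jaw":40,"delta_pos":[-0.0033,-0.0045,0],"turn":0.001},{"jaw":40,"delta_pos":[-0.0033,-0.0045,0.015],"turn":0.001},{"jaw":40,"delta_pos":[-0.0033,-0.0045,0.029],"turn":0.001},{"jaw":40,"delta_pos":[-0.0033,-0.0045,0.029],"turn":0.001},{"jaw":40,"delta_pos":[-0.0033,-0.0045,0.029],"turn":0.001}]' 40|tail -2; python3 go.py .470 -.1995 .0485 45 1
python3 m5.py 14
```

```text
ft_force: [0.4, -0.4, -1.3]
grip_width: 0.577
t 17.47 TRUEpos [ 0.4717 -0.2015  0.0578] jaw 45.0 tilt [ 2.e-04 -1.e-04 -1.e+00] q [-0.24  0.3   0.63  1.97 -0.22  0.94  1.28] F [ 0.4 -0.4 -1.3] w 49.2
delta [0.0026, 0.0002, 0.0093] turn -0.0
```

View pics/zside14.png

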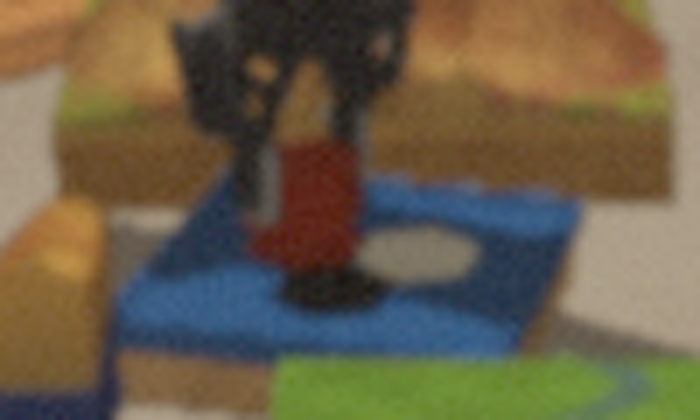

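```bash
python3 -m handwheel '[{"jaw":40,"delta_pos":[0.001,0,0.004],"turn":0},{"jaw":40,"delta_pos":[0.001,0,0.008],"turn":0},{"jaw":40,"delta_pos":[0.001,0,0.008],"turn":0},{"jaw":40,"delta_pos":[0.001,0,0.008],"turn":0}]' 40|tail -2; python3 go.py .470 -.1995 .0485 45 1
python3 -m handwheel '[{"jaw":40,"delta_pos":[0,0,0.001],"turn":0},{"jaw":40,"delta_pos":[0,0,0.001],"turn":0}]' 40|tail -2;python3 go.py .470 -.1995 .0485 45 1
```

```text
ft_force: [0.4, -0.2, -1.4]
grip_width: 0.573
t 17.9 TRUEpos [ 0.4706 -0.2003  0.049 ] jaw 45.02 tilt [-4.e-04  2.e-04 -1.e+00] q [-0.23  0.31  0.62  1.98 -0.23  0.92  1.29] F [ 0.4 -0.2 -1.4] w 49.0
delta [0.001, 0.0001, 0.0005] turn 0.0001
ft_force: [-0.5, 0.6, -1.4]
grip_width: 0.578
t 18.07 TRUEpos [ 0.4708 -0.2004  0.048 ] jaw 45.01 tilt [-1.e-04  1.e-04 -1.e+00] q [-0.23  0.31  0.62  1.98 -0.23  0.92  1.29] F [-0.5  0.6 -1.4] w 49.3
delta [0.0012, 0.0001, -0.0005] turn 0.0001
```

```bash
python3 -m handwheel '[{"jaw":40,"delta_pos":[0,0,0.001],"turn":0},{"jaw":40,"delta_pos":[0,0,0.001],"turn":0}]' 40|tail -2
python3 -m handwheel '[{"jaw":40,"delta_pos":[0,0,0.001],"turn":0},{"jaw":40,"delta_pos":[0,0,0.001],"turn":0}]' 40|tail -2;python3 go.py .470 -.1995 .0485 45 1
```

```text
ft_force: [-4.0, 0.8, 6.0]
grip_width: 0.577
ft_force: [-9.0, 3.8, 22.7]
grip_width: 0.576
t 18.4 TRUEpos [ 0.4709 -0.2004  0.0475] jaw 45.0 tilt [ 2.0e-04  1.3e-03 -1.0e+00] q [-0.23  0.31  0.62  1.98 -0.23  0.92  1.3 ] F [-9.   3.8 22.7] w 49.2
delta [0.0013, -0.0, -0.001] turn -0.0
```

```bash
python3 -m handwheel '[{"jaw":52,"delta_pos":[0,0,-0.001],"turn":0},{"jaw":60,"delta_pos":[0,0,-0.001],"turn":0},{"jaw":70,"delta_pos":[0,0,-0.001],"turn":0},{"jaw":70,"delta_pos":[0,0,-0.001],"turn":0},{"jaw":70,"delta_pos":[0,0,-0.001],"turn":0},{"jaw":70,"delta_pos":[0,0,-0.02],"turn":0},{"jaw":70,"delta_pos":[0,0,-0.05],"turn":0},{"jaw":70,"delta_pos":[0,0,-0.09],"turn":0},{"jaw":70,"delta_pos":[0,0,-0.11],"turn":0},{"jaw":70,"delta_pos":[0,0,-0.11],"turn":0}]' 40|tail -2;python3 go.py
python3 - <<'E'
from h import *
t=cv2.imread('pics/top13.png');s=cv2.imread('pics/side12.png'); 
cv2.imwrite('pics/zt13.png',cv2.resize(t[160:205,135:180],None,fx=12,fy=12,interpolation=2))
mt=masks(t); z0=np.zeros(t.shape[:2],bool)
m,ce,a=comp(mt['white'],(145,180,178,206)); f=fitign('top',m,z0,(143,178,180,208),lambda q:hexpts(*q,.032),[.42,.36,0]); print('white top',ce,a,f[0].round(4),np.degrees(f[0][2])%60,f[1])
m,ce,a=comp(mt['black'],(145,160,178,190)); 
for g in(lambda q:hexpts(*q,.032),lambda q:prism(*q,0)):
    f=fitign('top',m,z0,(143,160,178,190),g,[.48,.366,0]); print('black top',ce,a,f[0].round(4),np.degrees(f[0][2])%60,f[1])
H,S,V=cv2.split(cv2.cvtColor(s,cv2.COLOR_BGR2HSV))
m,ce,a=comp((S<50)&(V>175),(240,250,275,285)); f=fitign('side',m,z0,(238,250,275,288),lambda q:hexpts(*q,.032),[.42,.36,0]); print('white side',ce,a,f[0].round(4),np.degrees(f[0][2])%60,f[1])
m,ce,a=comp((V<75),(205,255,242,290)); f=fitign('side',m,z0,(205,250,245,292),lambda q:prism(*q,0),[.48,.366,0]); print('black side',ce,a,f[0].round(4),np.degrees(f[0][2])%60,f[1])
E
```

```text
ft_force: [-0.0, -0.7, -0.5]
grip_width: 0.821
t 19.23 TRUEpos [ 0.4734 -0.2014  0.1606] jaw 44.99 tilt [ 7.e-03 -8.e-04 -1.e+00] q [-0.3   0.15  0.67  1.88 -0.1   1.14  1.19] F [-0.  -0.7 -0.5] w 70.1
white top [159.05371901 192.45454545] 242 [0.4204 0.3596 0.1278] 7.320568923025918 0.06411415338516235
black top [157.48484848 173.86742424] 264 [0.4765 0.3609 0.1704] 9.762856794203634 0.12221827358007431
black top [157.48484848 173.86742424] 264 [0.4806 0.3636 0.1147] 6.573638542984018 0.12292850017547607
white side [255.288      264.16533333] 375 [0.4202 0.3603 1.1716] 7.127460487049646 0.11095833033323288
black side [225.7637051  270.92627599] 529 [0.4818 0.3598 0.0791] 4.530583502116313 0.16153709590435028
```

View pics/zt13.png

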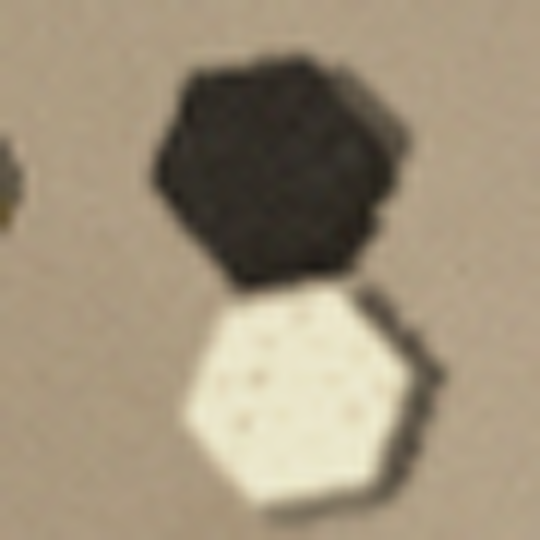

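```bash
python3 go.py .480 .364 .12 67 1
```

```text
t 19.23 TRUEpos [ 0.4734 -0.2014  0.1606] jaw 44.99 tilt [ 7.e-03 -8.e-04 -1.e+00] q [-0.3   0.15  0.67  1.88 -0.1   1.14  1.19] F [-0.  -0.7 -0.5] w 70.1
delta [0.3954, 0.4043, 0.0402] turn -0.1223
```

```bash
python3 -m handwheel '[{"jaw":75,"delta_pos":[0.015,0.015,0],"turn":0},{"jaw":75,"delta_pos":[0.043,0.044,0],"turn":-0.12},{"jaw":75,"delta_pos":[0.071,0.073,0],"turn":-0.12},{"jaw":75,"delta_pos":[0.099,0.102,0],"turn":-0.12},{"jaw":75,"delta_pos":[0.127,0.131,0],"turn":-0.12},{"jaw":75,"delta_pos":[0.155,0.159,0],"turn":-0.12},{"jaw":75,"delta_pos":[0.183,0.188,0],"turn":-0.12},{"jaw":75,"delta_pos":[0.211,0.217,0],"turn":-0.12},{"jaw":75,"delta_pos":[0.239,0.246,0],"turn":-0.12},{"jaw":75,"delta_pos":[0.267,0.275,0],"turn":-0.12}]' 40|tail -2; python3 go.py .48 .364 .12 67 1
```

```text
ft_force: [0.8, 1.2, 0.7]
grip_width: 0.877
t 20.07 TRUEpos [0.4757 0.1848 0.1556] jaw 66.62 tilt [-5.e-04  2.e-04 -1.e+00] q [-0.74  0.14  0.3   1.87 -0.04  1.14  0.74] F [0.8 1.2 0.7] w 74.9
delta [0.0672, 0.1662, 0.0357] turn -0.0021
```

```bash
python3 -m handwheel '[{"jaw":75,"delta_pos":[0.015,0.038,0],"turn":0},{"jaw":75,"delta_pos":[0.03,0.075,0.01],"turn":-0.002},{"jaw":75,"delta_pos":[0.046,0.113,0.02],"turn":-0.002},{"jaw":75,"delta_pos":[0.06,0.15,0.03],"turn":-0.002},{"jaw":75,"delta_pos":[0.066,0.164,0.035],"turn":-0.002},{"jaw":75,"delta_pos":[0.066,0.164,0.035],"turn":-0.002},{"jaw":75,"delta_pos":[0.066,0.164,0.035],"turn":-0.002}]' 40|tail -2; python3 go.py .48 .364 .06 67 1; python3 m5.py 15
```

```text
ft_force: [0.0, -0.7, -0.7]
grip_width: 0.875
t 20.65 TRUEpos [0.4801 0.3597 0.1198] jaw 67.07 tilt [-0.0014 -0.0016 -1.    ] q [-0.89  0.36  0.21  1.67 -0.08  1.12  0.51] F [ 0.  -0.7 -0.7] w 74.7
delta [0.0018, 0.004, 0.0598] turn 0.0004
```

View pics/ztop15.png

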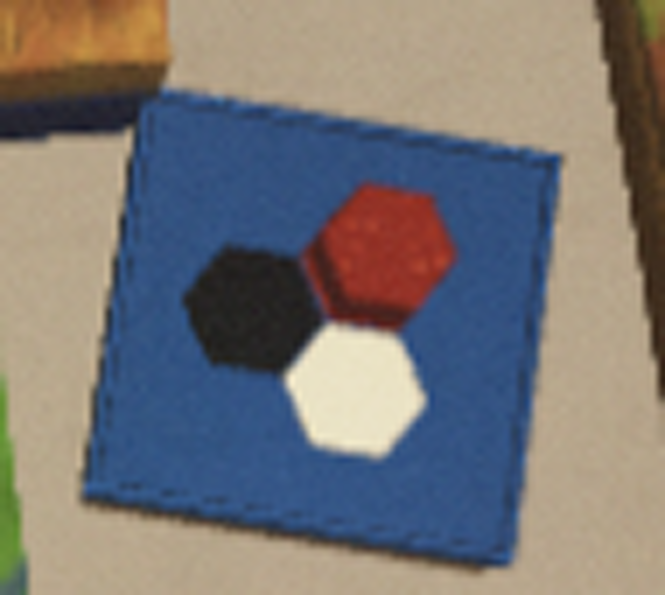

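View pics/side15.png

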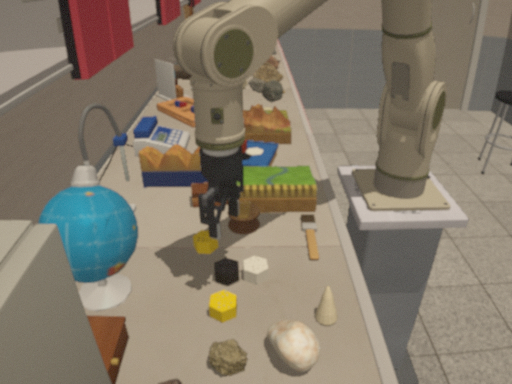

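Red stands on its field, tightly to the upper right. I'll measure its pose from the top view.

Run:
```python
from h import *
t=cv2.imread('pics/top15.png'); z0=np.zeros(t.shape[:2],bool)
H,S,V=cv2.split(cv2.cvtColor(t,cv2.COLOR_BGR2HSV)); R=((H<9)|(H>172))&(S>130)
cv2.imwrite('pics/a.png',0*t)
m1=comp(R&(V>115),(335,140,365,172))[0]; m2=comp(R,(335,140,365,172))[0]
f=fitign('top',m1,z0,(330,136,368,176),lambda q:hexpts(*q,.072),[.47,-.2,0]);print(f[0].round(4),np.degrees(f[0][2])%60,f[1])
f=fitign('top',m2,z0,(330,136,368,176),lambda q:prism(*q,.04),[.47,-.2,0]);print(f[0].round(4),np.degrees(f[0][2])%60,f[1])
for x in (t[140:175,335:365],): pass
```

```text
[ 0.4692 -0.1998  0.8244] 47.23462408899505 0.09982259571552277
[ 0.4693 -0.1991  0.7832] 44.87148705602263 0.07331730425357819
```

```bash
python3 -m handwheel '[{"jaw":75,"delta_pos":[0.001,0.003,0.02],"turn":0},{"jaw":75,"delta_pos":[0.001,0.003,0.05],"turn":0},{"jaw":75,"delta_pos":[0.001,0.003,0.065],"turn":0},{"jaw":75,"delta_pos":[0.001,0.003,0.065],"turn":0},{"jaw":75,"delta_pos":[0.001,0.003,0.065],"turn":0}]' 40|tail -2; python3 go.py .48 .3635 .012 67 1; python3 m3.py 16
```

```text
ft_force: [0.0, 0.4, 0.2]
grip_width: 0.875
t 21.17 TRUEpos [0.4815 0.3613 0.0564] jaw 66.88 tilt [-4.e-04 -7.e-04 -1.e+00] q [-0.88  0.44  0.2   1.72 -0.1   1.    0.52] F [0.  0.4 0.2] w 74.7
delta [0.0022, 0.0015, 0.0444] turn -0.0007
```

View pics/zside16.png

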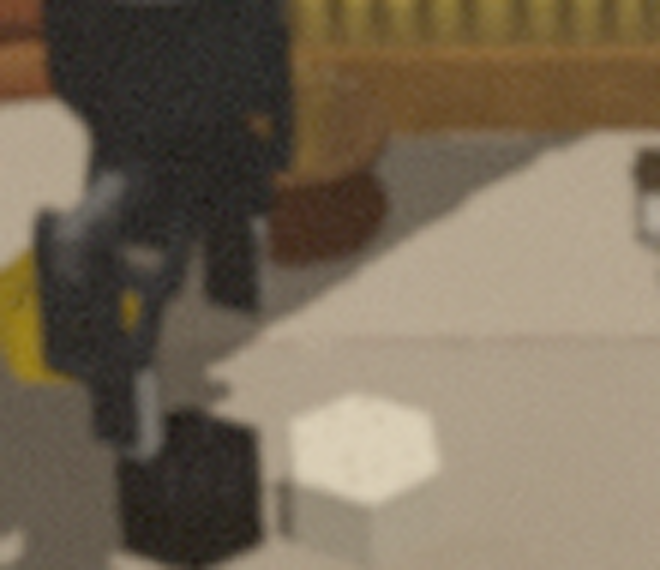

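Run:
```python
from h import *
for z in(.0,.032,.06,.066,.07): print(z,proj('side',[[.48,.3635,z],[.4815,.3613,z]]).round(1).tolist())
u=np.array([np.cos(1.167),np.sin(1.167),0]);v=np.array([-u[1],u[0],0])
P=np.array([.4815,.3613,.066])
print(proj('side',[P+u*.0375+v*.011,P+u*.0375-v*.011,P+u*.052,P-u*.0375]).round(1))
# black top-hex corners
a=cv2.imread('pics/side12.png');x0,y0=200,240
print(atz('side',np.array([(130,88),(190,100),(196,140),(137,172),(75,160),(72,112)])/5+[x0,y0]-.4,.032).round(4))
```

```text
0.0 [[226.8, 276.9], [226.2, 276.2]]
0.032 [[226.1, 265.3], [225.4, 264.6]]
0.06 [[225.5, 254.7], [224.8, 254.0]]
0.066 [[225.4, 252.4], [224.7, 251.7]]
0.07 [[225.3, 250.8], [224.6, 250.1]]
[[221.2 264.2]
 [211.2 261.4]
 [212.7 267.4]
 [232.6 241.3]]
[[0.4824 0.3374 0.032 ]
 [0.4568 0.3456 0.032 ]
 [0.4536 0.3711 0.032 ]
 [0.4769 0.3903 0.032 ]
 [0.5024 0.3829 0.032 ]
 [0.5059 0.3528 0.032 ]]
```

```bash
python3 -m handwheel '[{"jaw":75,"delta_pos":[0.002,0.0015,0.01],"turn":0},{"jaw":75,"delta_pos":[0.002,0.0015,0.03],"turn":0},{"jaw":75,"delta_pos":[0.002,0.0015,0.043],"turn":0},{"jaw":75,"delta_pos":[0.002,0.0015,0.043],"turn":0},{"jaw":75,"delta_pos":[0.002,0.0015,0.043],"turn":0}]' 40|tail -2; python3 go.py .48 .3635 .012 67 1
```

```text
ft_force: [0.4, 0.7, 0.1]
grip_width: 0.88
t 21.68 TRUEpos [0.4795 0.3645 0.0126] jaw 66.98 tilt [-9.e-04 -1.e-03 -1.e+00] q [-0.88  0.5   0.19  1.74 -0.11  0.92  0.53] F [0.4 0.7 0.1] w 75.2
delta [-0.0009, -0.0007, 0.0006] turn -0.0001
```

```bash
python3 -m handwheel '[{"jaw":40,"delta_pos":[-0.001,0,0],"turn":0},{"jaw":40,"delta_pos":[-0.001,0,0],"turn":0},{"jaw":40,"delta_pos":[-0.001,0,0],"turn":0},{"jaw":40,"delta_pos":[-0.001,0,0],"turn":0},{"jaw":40,"delta_pos":[-0.001,0,0],"turn":0},{"jaw":40,"delta_pos":[-0.001,0,0],"turn":0}]' 40|tail -2; python3 go.py
python3 -m handwheel '[{"jaw":40,"delta_pos":[0,0,-0.01],"turn":0},{"jaw":40,"delta_pos":[0,0,-0.03],"turn":0},{"jaw":40,"delta_pos":[0,0,-0.06],"turn":0},{"jaw":40,"delta_pos":[0,0,-0.09],"turn":0},{"jaw":40,"delta_pos":[0,0,-0.12],"turn":0},{"jaw":40,"delta_pos":[0,0,-0.15],"turn":0},{"jaw":40,"delta_pos":[0,0,-0.15],"turn":0},{"jaw":40,"delta_pos":[0,0,-0.15],"turn":0}]' 40|tail -2; python3 go.py .456 -.147 .165 -15 1; python3 m3.py 17
```

```text
ft_force: [0.2, -1.1, 7.4]
grip_width: 0.575
t 22.18 TRUEpos [0.4817 0.365  0.0143] jaw 66.97 tilt [ 0.0017  0.0013 -1.    ] q [-0.87  0.5   0.19  1.74 -0.11  0.92  0.53] F [ 0.2 -1.1  7.4] w 49.1
ft_force: [-0.3, -1.0, -2.9]
grip_width: 0.57
t 22.85 TRUEpos [0.4815 0.3652 0.1653] jaw 66.98 tilt [ 0.0024  0.0026 -1.    ] q [-0.9   0.33  0.21  1.62 -0.07  1.2   0.5 ] F [-0.3 -1.  -2.9] w 48.7
delta [-0.1769, -0.4813, -0.0011] turn 0.4554
```

View pics/side17.png

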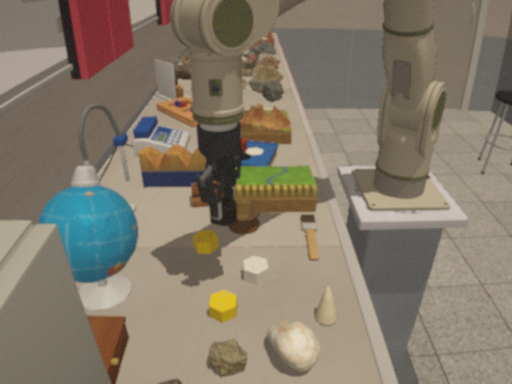

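```bash
python3 -m handwheel '[{"jaw":40,"delta_pos":[-0.008,-0.022,0],"turn":0.03},{"jaw":40,"delta_pos":[-0.02,-0.054,0],"turn":0.06},{"jaw":40,"delta_pos":[-0.032,-0.087,0],"turn":0.09},{"jaw":40,"delta_pos":[-0.044,-0.12,0],"turn":0.12},{"jaw":40,"delta_pos":[-0.056,-0.153,0],"turn":0.15},{"jaw":40,"delta_pos":[-0.068,-0.185,0],"turn":0.18},{"jaw":40,"delta_pos":[-0.08,-0.218,0],"turn":0.21},{"jaw":40,"delta_pos":[-0.092,-0.25,0],"turn":0.24},{"jaw":40,"delta_pos":[-0.104,-0.283,0],"turn":0.27},{"jaw":40,"delta_pos":[-0.115,-0.313,0],"turn":0.3}]' 40|tail -2; python3 go.py .456 -.147 .165 -15 1
```

```text
ft_force: [1.2, -0.4, -2.9]
grip_width: 0.576
t 23.78 TRUEpos [0.4626 0.0292 0.1618] jaw 12.68 tilt [-2.5e-03 -7.0e-04 -1.0e+00] q [-0.65  0.01  0.5   1.98 -0.01  1.15  0.07] F [ 1.2 -0.4 -2.9] w 49.2
delta [-0.1705, -0.0452, -0.0031] turn 0.1538
```

```bash
python3 -m handwheel '[{"jaw":40,"delta_pos":[-0.03,-0.008,-0.002],"turn":0.03},{"jaw":40,"delta_pos":[-0.06,-0.016,-0.002],"turn":0.06},{"jaw":40,"delta_pos":[-0.09,-0.024,-0.002],"turn":0.09},{"jaw":40,"delta_pos":[-0.12,-0.032,-0.002],"turn":0.12},{"jaw":40,"delta_pos":[-0.15,-0.04,-0.002],"turn":0.154},{"jaw":40,"delta_pos":[-0.169,-0.045,-0.002],"turn":0.154},{"jaw":40,"delta_pos":[-0.169,-0.045,-0.002],"turn":0.154},{"jaw":40,"delta_pos":[-0.169,-0.045,-0.002],"turn":0.154}]' 40|tail -2; python3 go.py .456 -.147 .165 -15 1
```

```text
ft_force: [-0.4, 0.6, -3.1]
grip_width: 0.571
t 24.45 TRUEpos [ 0.4572 -0.144   0.164 ] jaw -14.86 tilt [-2.3e-03 -1.0e-04 -1.0e+00] q [-0.46  0.05  0.7   1.95 -0.04  1.15 -0.01] F [-0.4  0.6 -3.1] w 48.7
delta [-0.0032, -0.0004, -0.001] turn 0.0008
```

```bash
python3 -m handwheel '[{"jaw":40,"delta_pos":[-0.0015,0,0.02],"turn":0},{"jaw":40,"delta_pos":[-0.0015,0,0.045],"turn":0},{"jaw":40,"delta_pos":[-0.0015,0,0.065],"turn":0},{"jaw":40,"delta_pos":[-0.0015,0,0.065],"turn":0},{"jaw":40,"delta_pos":[-0.0015,0,0.065],"turn":0},{"jaw":40,"delta_pos":[-0.0015,0,0.065],"turn":0}]' 40|tail -2; python3 go.py .456 -.1465 .06 -15 1; python3 m5.py 18
```

```text
ft_force: [-0.2, -0.4, -1.5]
grip_width: 0.569
t 24.95 TRUEpos [ 0.4584 -0.1443  0.1008] jaw -14.68 tilt [ 3.e-04 -0.e+00 -1.e+00] q [-0.43  0.15  0.7   2.02 -0.11  1.01  0.06] F [-0.2 -0.4 -1.5] w 48.6
delta [-0.0028, -0.0018, 0.0408] turn 0.0018
```

View pics/zside18.png

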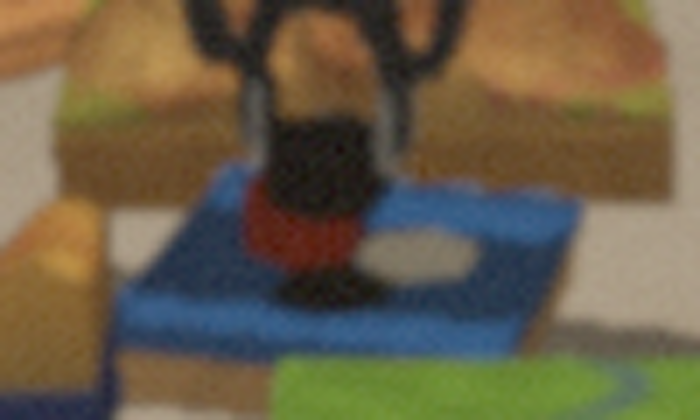

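View pics/ztop18.png

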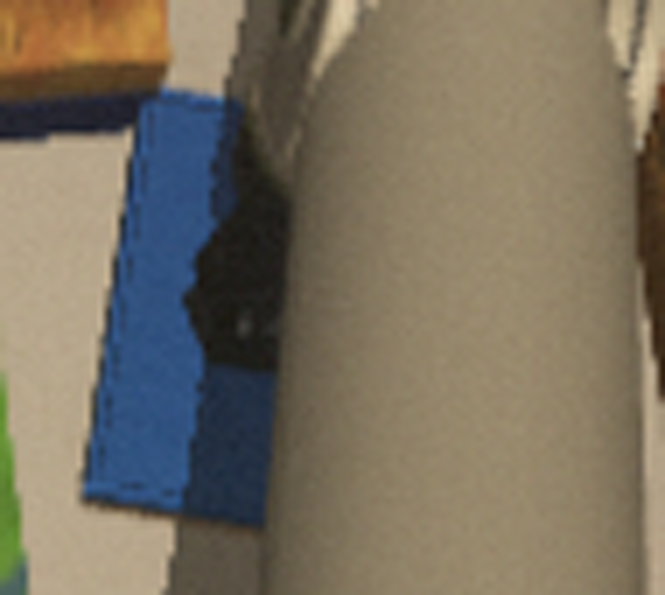

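```bash
python3 -m handwheel '[{"jaw":40,"delta_pos":[-0.0025,-0.0017,0.005],"turn":0.0015},{"jaw":40,"delta_pos":[-0.0025,-0.0017,0.01],"turn":0.0015},{"jaw":40,"delta_pos":[-0.0025,-0.0017,0.015],"turn":0.0015},{"jaw":40,"delta_pos":[-0.0025,-0.0017,0.015],"turn":0.0015},{"jaw":40,"delta_pos":[-0.0025,-0.0017,0.015],"turn":0.0015}]' 40|tail -2; python3 go.py .456 -.1465 .06 -15 1
```

```text
ft_force: [0.5, 0.4, -1.0]
grip_width: 0.573
t 25.47 TRUEpos [ 0.4553 -0.1468  0.0847] jaw -15.02 tilt [-9.e-04  0.e+00 -1.e+00] q [-0.42  0.17  0.7   2.04 -0.13  0.98  0.08] F [ 0.5  0.4 -1. ] w 49.0
delta [0.0004, 0.0006, 0.0247] turn -0.0001
```

```bash
python3 -m handwheel '[{"jaw":40,"delta_pos":[0.0004,0.0004,0.008],"turn":0},{"jaw":40,"delta_pos":[0.0004,0.0004,0.016],"turn":0},{"jaw":40,"delta_pos":[0.0004,0.0004,0.024],"turn":0},{"jaw":40,"delta_pos":[0.0004,0.0004,0.027],"turn":0},{"jaw":40,"delta_pos":[0.0004,0.0004,0.027],"turn":0}]' 40|tail -2; python3 go.py .456 -.1465 .055 -15 1
```

```text
ft_force: [-0.5, -0.2, -1.6]
grip_width: 0.572
t 25.88 TRUEpos [ 0.4552 -0.1464  0.0569] jaw -15.02 tilt [-2.1e-03 -1.0e-04 -1.0e+00] q [-0.4   0.23  0.68  2.06 -0.18  0.92  0.11] F [-0.5 -0.2 -1.6] w 48.9
delta [0.0001, 0.0008, 0.0019] turn -0.0001
```

```bash
python3 -m handwheel '[{"jaw":40,"delta_pos":[0,0,0.002],"turn":0},{"jaw":40,"delta_pos":[0,0,0.002],"turn":0}]' 40|tail -2
python3 -m handwheel '[{"jaw":40,"delta_pos":[0,0,0.001],"turn":0},{"jaw":40,"delta_pos":[0,0,0.001],"turn":0}]' 40|tail -2;python3 go.py .456 -.1465 .054 -15 1
```

```text
ft_force: [-0.7, 0.0, -2.9]
grip_width: 0.576
ft_force: [-1.0, -0.0, -1.5]
grip_width: 0.578
t 26.22 TRUEpos [ 0.4563 -0.1465  0.0552] jaw -15.01 tilt [ 4.e-04  2.e-04 -1.e+00] q [-0.4   0.23  0.68  2.06 -0.18  0.91  0.12] F [-1.  -0.  -1.5] w 49.3
delta [-0.0001, -0.0003, 0.0012] turn -0.0001
```

```bash
python3 -m handwheel '[{"jaw":40,"delta_pos":[0,0,0.001],"turn":0},{"jaw":40,"delta_pos":[0,0,0.001],"turn":0}]' 40|tail -2
python3 -m handwheel '[{"jaw":40,"delta_pos":[0,0,0.001],"turn":0},{"jaw":40,"delta_pos":[0,0,0.001],"turn":0}]' 40|tail -2;python3 go.py .456 -.1465 .054 -15 1
```

```text
ft_force: [-0.6, 0.8, 0.9]
grip_width: 0.573
ft_force: [-8.5, 2.1, 20.7]
grip_width: 0.573
t 26.55 TRUEpos [ 0.4564 -0.1464  0.0542] jaw -15.03 tilt [ 2.0e-04  1.2e-03 -1.0e+00] q [-0.4   0.23  0.68  2.06 -0.19  0.91  0.12] F [-8.5  2.1 20.7] w 48.9
delta [-0.0002, -0.0004, 0.0002] turn -0.0001
```

```bash
python3 -m handwheel '[{"jaw":52,"delta_pos":[0,0,-0.001],"turn":0},{"jaw":60,"delta_pos":[0,0,-0.001],"turn":0},{"jaw":68,"delta_pos":[0,0,-0.001],"turn":0},{"jaw":68,"delta_pos":[0,0,-0.001],"turn":0},{"jaw":68,"delta_pos":[0,0,-0.001],"turn":0},{"jaw":68,"delta_pos":[0,0,-0.02],"turn":0},{"jaw":68,"delta_pos":[0,0,-0.05],"turn":0},{"jaw":68,"delta_pos":[0,0,-0.09],"turn":0},{"jaw":70,"delta_pos":[0,0,-0.11],"turn":0},{"jaw":70,"delta_pos":[0,0,-0.11],"turn":0}]' 40|tail -2;python3 go.py .4203 .3598 .12 -53 1
```

```text
ft_force: [0.2, -0.6, 0.2]
grip_width: 0.819
t 27.38 TRUEpos [ 0.4588 -0.1471  0.1674] jaw -15.03 tilt [ 7.e-03  4.e-04 -1.e+00] q [-0.47  0.04  0.71  1.95 -0.03  1.15 -0.01] F [ 0.2 -0.6  0.2] w 69.9
delta [0.4795, -0.1689, 0.0473] turn 0.2109
```

```bash
python3 -m handwheel '[{"jaw":75,"delta_pos":[0.02,-0.007,0],"turn":0},{"jaw":75,"delta_pos":[0.055,-0.019,0],"turn":0.03},{"jaw":75,"delta_pos":[0.09,-0.032,0],"turn":0.06},{"jaw":75,"delta_pos":[0.125,-0.044,0],"turn":0.09},{"jaw":75,"delta_pos":[0.16,-0.056,0],"turn":0.12},{"jaw":75,"delta_pos":[0.195,-0.069,0],"turn":0.15},{"jaw":75,"delta_pos":[0.23,-0.081,0],"turn":0.18},{"jaw":75,"delta_pos":[0.265,-0.093,0],"turn":0.21},{"jaw":75,"delta_pos":[0.3,-0.106,0],"turn":0.21},{"jaw":75,"delta_pos":[0.335,-0.118,0],"turn":0.21}]' 40|tail -2;python3 go.py .4203 .3598 .12 -53 1
```

```text
ft_force: [0.5, -0.3, -0.1]
grip_width: 0.879
t 28.22 TRUEpos [0.4281 0.2094 0.1626] jaw -52.85 tilt [-6.e-04  1.e-04 -1.e+00] q [-0.85  0.05  0.31  1.95 -0.02  1.15 -1.46] F [ 0.5 -0.3 -0.1] w 75.0
delta [0.0847, -0.1246, 0.0426] turn 0.0008
```

```bash
python3 -m handwheel '[{"jaw":75,"delta_pos":[0.02,-0.03,0],"turn":0.001},{"jaw":75,"delta_pos":[0.04,-0.06,0.01],"turn":0.001},{"jaw":75,"delta_pos":[0.06,-0.09,0.02],"turn":0.001},{"jaw":75,"delta_pos":[0.08,-0.12,0.03],"turn":0.001},{"jaw":75,"delta_pos":[0.085,-0.124,0.042],"turn":0.001},{"jaw":75,"delta_pos":[0.085,-0.124,0.06],"turn":0.001},{"jaw":75,"delta_pos":[0.085,-0.124,0.08],"turn":0.001},{"jaw":75,"delta_pos":[0.085,-0.124,0.1],"turn":0.001},{"jaw":75,"delta_pos":[0.085,-0.124,0.1],"turn":0.001},{"jaw":75,"delta_pos":[0.085,-0.124,0.1],"turn":0.001}]' 40|tail -2;python3 go.py .4203 .3598 .012 -53 1; python3 m5.py 19; python3 m3.py 20
```

```text
ft_force: [0.3, -0.1, 0.3]
grip_width: 0.877
t 29.05 TRUEpos [0.4211 0.3569 0.0622] jaw -53.0 tilt [-0.0018 -0.002  -1.    ] q [-0.96  0.33  0.21  1.85 -0.08  0.97 -1.65] F [ 0.3 -0.1  0.3] w 74.9
delta [0.0013, -0.0028, 0.0501] turn -0.0
```

View pics/zside20.png

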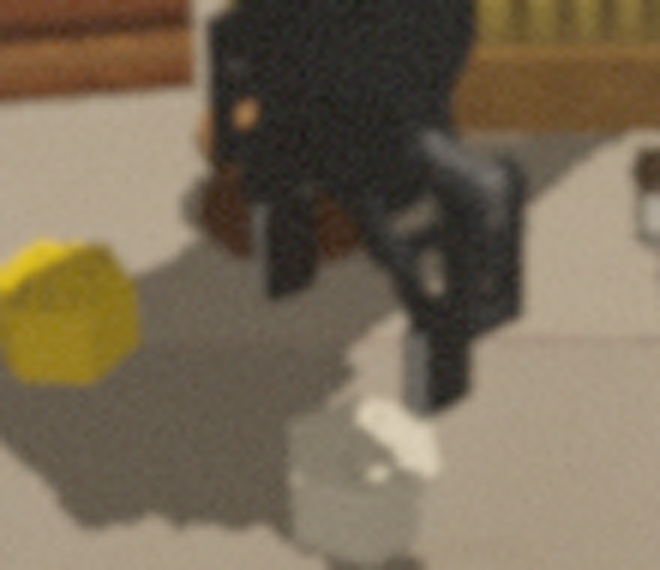

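View pics/ztop19.png

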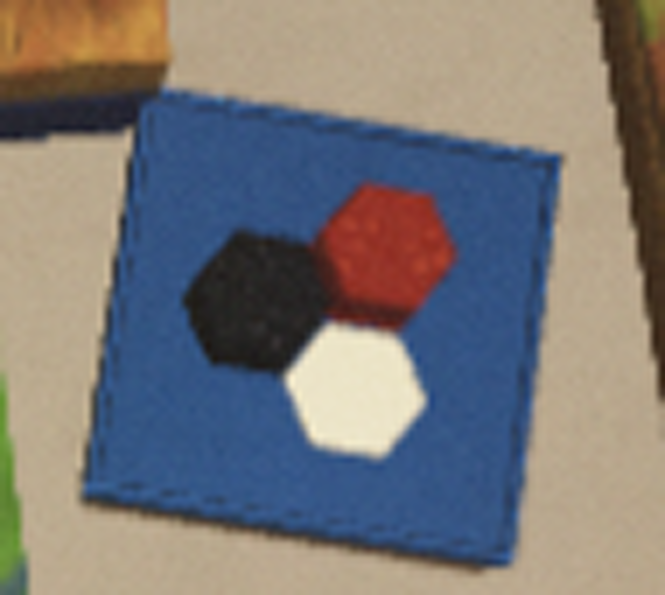

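```bash
python3 -m handwheel '[{"jaw":75,"delta_pos":[0.001,-0.002,0.015],"turn":0},{"jaw":75,"delta_pos":[0.001,-0.002,0.035],"turn":0},{"jaw":75,"delta_pos":[0.001,-0.002,0.049],"turn":0},{"jaw":75,"delta_pos":[0.001,-0.002,0.049],"turn":0},{"jaw":75,"delta_pos":[0.001,-0.002,0.049],"turn":0}]' 40|tail -2;python3 go.py .4203 .3598 .012 -53 1
python3 - <<'E'
from h import *
t=cv2.imread('pics/top19.png'); z0=np.zeros(t.shape[:2],bool)
H,S,V=cv2.split(cv2.cvtColor(t,cv2.COLOR_BGR2HSV))
m=comp((V<75),(318,148,345,177))[0]
f=fitign('top',m,z0,(315,145,348,180),lambda q:prism(*q,.04),[.456,-.147,0]);print('black',f[0].round(4),np.degrees(f[0][2])%60,f[1])
E
```

```text
ft_force: [0.2, 0.7, 0.1]
grip_width: 0.878
t 29.67 TRUEpos [0.4214 0.3601 0.0146] jaw -53.0 tilt [-0.  0. -1.] q [-0.96  0.41  0.2   1.87 -0.1   0.87 -1.64] F [0.2 0.7 0.1] w 75.0
delta [-0.001, -0.0005, 0.0026] turn 0.0
black [ 0.4552 -0.1465 -0.2769] 44.133632383886635 0.09423980861902237
```

Black sits within about 1 mm of its field. Next I'll grip white.

```bash
python3 -m handwheel '[{"jaw":75,"delta_pos":[-0.001,-0.0005,0.002],"turn":0},{"jaw":40,"delta_pos":[-0.001,-0.0005,0.002],"turn":0},{"jaw":40,"delta_pos":[-0.001,-0.0005,0.002],"turn":0},{"jaw":40,"delta_pos":[-0.001,-0.0005,0.002],"turn":0},{"jaw":40,"delta_pos":[-0.001,-0.0005,0.002],"turn":0},{"jaw":40,"delta_pos":[-0.001,-0.0005,0.002],"turn":0},{"jaw":40,"delta_pos":[-0.001,-0.0005,0.002],"turn":0}]' 40|tail -2; python3 go.py
python3 -m handwheel '[{"jaw":40,"delta_pos":[0,0,-0.01],"turn":0},{"jaw":40,"delta_pos":[0,0,-0.03],"turn":0},{"jaw":40,"delta_pos":[0,0,-0.06],"turn":0},{"jaw":40,"delta_pos":[0,0,-0.09],"turn":0},{"jaw":40,"delta_pos":[0,0,-0.12],"turn":0},{"jaw":40,"delta_pos":[0,0,-0.15],"turn":0},{"jaw":40,"delta_pos":[0,0,-0.15],"turn":0},{"jaw":40,"delta_pos":[0,0,-0.15],"turn":0}]' 40|tail -2; python3 go.py .4175 -.1852 .165 -75 1; python3 m3.py 21
```

```text
ft_force: [-2.0, -0.6, 6.7]
grip_width: 0.576
t 30.25 TRUEpos [0.4208 0.3603 0.0132] jaw -53.0 tilt [ 0.001   0.0013 -1.    ] q [-0.96  0.41  0.2   1.87 -0.1   0.87 -1.64] F [-2.  -0.6  6.7] w 49.2
ft_force: [-0.4, -0.3, -3.7]
grip_width: 0.571
t 30.92 TRUEpos [0.4209 0.3605 0.1643] jaw -52.99 tilt [ 0.0024  0.0029 -1.    ] q [-0.98  0.22  0.22  1.75 -0.05  1.17 -1.67] F [-0.4 -0.3 -3.7] w 48.8
delta [-0.3312, 0.4337, -0.0023] turn 0.1223
```

View pics/side21.png

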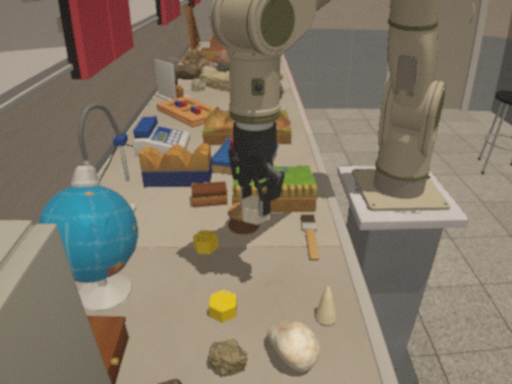

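```bash
python3 go.py .455 .09 .166 -60 1
```

```text
t 31.02 TRUEpos [0.4196 0.3593 0.1614] jaw -52.99 tilt [-1.e-03 -9.e-04 -1.e+00] q [-0.98  0.22  0.22  1.76 -0.05  1.17 -1.67] F [-0.7  0.3 -2.1] w 49.1
delta [-0.1338, 0.2363, -0.0044] turn 0.0389
```

```bash
python3 -m handwheel '[{"jaw":40,"delta_pos":[-0.01,0.018,-0.004],"turn":0},{"jaw":40,"delta_pos":[-0.026,0.046,-0.004],"turn":0.01},{"jaw":40,"delta_pos":[-0.042,0.074,-0.004],"turn":0.02},{"jaw":40,"delta_pos":[-0.058,0.102,-0.004],"turn":0.03},{"jaw":40,"delta_pos":[-0.074,0.13,-0.004],"turn":0.039},{"jaw":40,"delta_pos":[-0.09,0.158,-0.004],"turn":0.039},{"jaw":40,"delta_pos":[-0.106,0.187,-0.004],"turn":0.039},{"jaw":40,"delta_pos":[-0.122,0.215,-0.004],"turn":0.039},{"jaw":40,"delta_pos":[-0.134,0.236,-0.004],"turn":0.039}]' 40|tail -2; python3 go.py .44 -.1 .166 -75 1
```

```text
ft_force: [0.3, -0.3, -2.8]
grip_width: 0.574
t 31.77 TRUEpos [0.4543 0.0875 0.1648] jaw -60.12 tilt [-0.0023 -0.0013 -1.    ] q [-0.72  0.01  0.44  1.98 -0.    1.16 -1.33] F [ 0.3 -0.3 -2.8] w 49.0
delta [-0.1058, 0.1554, -0.0009] turn 0.0827
```

```bash
python3 -m handwheel '[{"jaw":40,"delta_pos":[-0.017,0.026,0],"turn":0.02},{"jaw":40,"delta_pos":[-0.035,0.052,0],"turn":0.04},{"jaw":40,"delta_pos":[-0.053,0.078,0],"turn":0.06},{"jaw":40,"delta_pos":[-0.071,0.104,0],"turn":0.082},{"jaw":40,"delta_pos":[-0.089,0.13,0],"turn":0.082},{"jaw":40,"delta_pos":[-0.106,0.155,0],"turn":0.082},{"jaw":40,"delta_pos":[-0.106,0.155,0],"turn":0.082}]' 40|tail -2; python3 go.py .4175 -.1852 .166 -75 1
```

```text
ft_force: [-0.5, -0.4, -2.3]
grip_width: 0.573
t 32.35 TRUEpos [ 0.439  -0.1024  0.1651] jaw -75.18 tilt [-0.002  -0.0015 -1.    ] q [-0.52 -0.03  0.64  2.01  0.02  1.16 -1.2 ] F [-0.5 -0.4 -2.3] w 48.9
delta [-0.0419, 0.0746, -0.0007] turn -0.001
```

```bash
python3 -m handwheel '[{"jaw":40,"delta_pos":[-0.016,0.028,0],"turn":-0.001},{"jaw":40,"delta_pos":[-0.032,0.057,0],"turn":-0.001},{"jaw":40,"delta_pos":[-0.041,0.073,0],"turn":-0.001},{"jaw":40,"delta_pos":[-0.041,0.073,0],"turn":-0.001},{"jaw":40,"delta_pos":[-0.041,0.073,0.02],"turn":-0.001},{"jaw":40,"delta_pos":[-0.041,0.073,0.04],"turn":-0.001},{"jaw":40,"delta_pos":[-0.041,0.073,0.055],"turn":-0.001},{"jaw":40,"delta_pos":[-0.041,0.073,0.055],"turn":-0.001},{"jaw":40,"delta_pos":[-0.041,0.073,0.055],"turn":-0.001}]' 40|tail -2; python3 go.py .4175 -.1852 .1 -75 1; python3 m5.py 22
```

```text
ft_force: [0.3, -0.2, -1.4]
grip_width: 0.574
t 33.1 TRUEpos [ 0.4195 -0.1772  0.1103] jaw -74.58 tilt [-3.e-03 -2.e-04 -1.e+00] q [-0.42  0.06  0.75  2.07 -0.05  1.03 -0.95] F [ 0.3 -0.2 -1.4] w 49.0
delta [-0.0041, 0.0072, 0.0103] turn 0.0023
```

View pics/zside22.png

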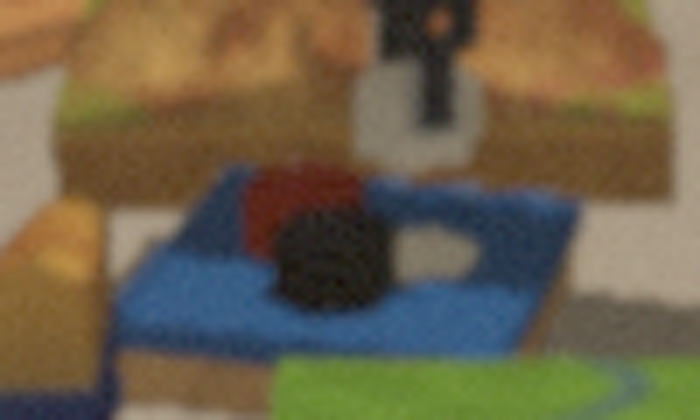

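```bash
python3 -m handwheel '[{"jaw":40,"delta_pos":[-0.004,0.007,0],"turn":0.002},{"jaw":40,"delta_pos":[-0.004,0.007,0],"turn":0.002},{"jaw":40,"delta_pos":[-0.004,0.007,0],"turn":0.002},{"jaw":40,"delta_pos":[-0.004,0.007,0],"turn":0.002}]' 40|tail -2; python3 go.py .4172 -.1852 .08 -75 1
```

```text
ft_force: [-0.3, -0.6, -1.9]
grip_width: 0.577
t 33.53 TRUEpos [ 0.4187 -0.1857  0.1114] jaw -74.98 tilt [ 6.e-04  2.e-04 -1.e+00] q [-0.41  0.07  0.76  2.06 -0.05  1.03 -0.93] F [-0.3 -0.6 -1.9] w 49.3
delta [-0.0013, -0.0009, 0.0314] turn 0.0001
```

```bash
python3 -m handwheel '[{"jaw":40,"delta_pos":[-0.001,-0.0009,0.008],"turn":0},{"jaw":40,"delta_pos":[-0.001,-0.0009,0.016],"turn":0},{"jaw":40,"delta_pos":[-0.001,-0.0009,0.022],"turn":0},{"jaw":40,"delta_pos":[-0.001,-0.0009,0.022],"turn":0},{"jaw":40,"delta_pos":[-0.001,-0.0009,0.022],"turn":0}]' 40|tail -2; python3 go.py .4172 -.1852 .056 -75 1
```

```text
ft_force: [0.6, 0.3, -1.8]
grip_width: 0.576
t 33.95 TRUEpos [ 0.4168 -0.1849  0.0885] jaw -74.96 tilt [-1.5e-03 -1.0e-04 -1.0e+00] q [-0.4   0.11  0.76  2.09 -0.09  0.98 -0.9 ] F [ 0.6  0.3 -1.8] w 49.2
delta [0.0004, 0.0004, 0.0325] turn 0.0002
```

```bash
python3 -m handwheel '[{"jaw":40,"delta_pos":[0.0002,0.0002,0.007],"turn":0},{"jaw":40,"delta_pos":[0.0002,0.0002,0.014],"turn":0},{"jaw":40,"delta_pos":[0.0002,0.0002,0.02],"turn":0},{"jaw":40,"delta_pos":[0.0002,0.0002,0.025],"turn":0},{"jaw":40,"delta_pos":[0.0002,0.0002,0.029],"turn":0},{"jaw":40,"delta_pos":[0.0002,0.0002,0.029],"turn":0},{"jaw":40,"delta_pos":[0.0002,0.0002,0.029],"turn":0}]' 40|tail -2; python3 go.py .4172 -.1852 .053 -75 1
```

```text
ft_force: [0.6, -0.7, -1.6]
grip_width: 0.572
t 34.53 TRUEpos [ 0.4174 -0.1852  0.0599] jaw -74.96 tilt [-5.e-04 -1.e-04 -1.e+00] q [-0.38  0.17  0.75  2.11 -0.15  0.91 -0.85] F [ 0.6 -0.7 -1.6] w 48.9
delta [-0.0002, -0.0, 0.0069] turn 0.0002
```

```bash
python3 -m handwheel '[{"jaw":40,"delta_pos":[0,0,0.003],"turn":0},{"jaw":40,"delta_pos":[0,0,0.005],"turn":0},{"jaw":40,"delta_pos":[0,0,0.005],"turn":0}]' 40|tail -2
python3 -m handwheel '[{"jaw":40,"delta_pos":[0,0,0.001],"turn":0},{"jaw":40,"delta_pos":[0,0,0.001],"turn":0}]' 40|tail -2
python3 -m handwheel '[{"jaw":40,"delta_pos":[0,0,0.001],"turn":0},{"jaw":40,"delta_pos":[0,0,0.001],"turn":0}]' 40|tail -2;python3 go.py .4172 -.1852 .053 -75 1
```

```text
ft_force: [-0.6, 1.3, -1.9]
grip_width: 0.577
ft_force: [0.5, 0.3, -1.8]
grip_width: 0.576
ft_force: [-2.1, 0.1, 1.7]
grip_width: 0.571
t 35.12 TRUEpos [ 0.4177 -0.1851  0.0533] jaw -74.96 tilt [ 2.e-04  3.e-04 -1.e+00] q [-0.37  0.18  0.75  2.12 -0.16  0.9  -0.84] F [-2.1  0.1  1.7] w 48.8
delta [-0.0005, -0.0, 0.0003] turn 0.0002
```

Contact. I'll press a touch more, release, retreat and move away for the final look.

```bash
python3 -m handwheel '[{"jaw":40,"delta_pos":[0,0,0.0005],"turn":0},{"jaw":40,"delta_pos":[0,0,0.0005],"turn":0}]' 40|tail -2
python3 -m handwheel '[{"jaw":52,"delta_pos":[0,0,0],"turn":0},{"jaw":60,"delta_pos":[0,0,0],"turn":0},{"jaw":68,"delta_pos":[0,0,0],"turn":0},{"jaw":68,"delta_pos":[0,0,0],"turn":0},{"jaw":68,"delta_pos":[0,0,0],"turn":0},{"jaw":68,"delta_pos":[0,0,-0.02],"turn":0},{"jaw":68,"delta_pos":[0,0,-0.05],"turn":0},{"jaw":68,"delta_pos":[0,0,-0.09],"turn":0},{"jaw":70,"delta_pos":[0,0,-0.12],"turn":0},{"jaw":70,"delta_pos":[0,0,-0.12],"turn":0}]' 40|tail -2;python3 go.py .47 .02 .18 -60 1
```

```text
ft_force: [-5.2, 1.6, 11.3]
grip_width: 0.578
ft_force: [0.8, 0.1, 0.5]
grip_width: 0.815
t 36.12 TRUEpos [ 0.4206 -0.1862  0.178 ] jaw -74.99 tilt [ 8.4e-03 -2.0e-04 -1.0e+00] q [-0.44 -0.04  0.76  1.99  0.03  1.18 -1.01] F [0.8 0.1 0.5] w 69.6
delta [0.1011, -0.1863, -0.0016] turn -0.0833
```

```bash
python3 -m handwheel '[{"jaw":70,"delta_pos":[0.016,-0.03,-0.01],"turn":0},{"jaw":70,"delta_pos":[0.034,-0.062,-0.02],"turn":0},{"jaw":70,"delta_pos":[0.05,-0.093,-0.02],"turn":-0.02},{"jaw":70,"delta_pos":[0.067,-0.124,-0.02],"turn":-0.04},{"jaw":70,"delta_pos":[0.084,-0.155,-0.02],"turn":-0.06},{"jaw":70,"delta_pos":[0.1,-0.186,-0.02],"turn":-0.08},{"jaw":70,"delta_pos":[0.1,-0.186,-0.02],"turn":-0.083}]' 40|tail -1;python3 go.py .45 .33 .2 -60 1
```

```text
grip_width: 0.824
t 36.7 TRUEpos [0.4664 0.0275 0.1923] jaw -59.32 tilt [ 0.      0.0011 -1.    ] q [-0.67 -0.01  0.52  1.94  0.01  1.21 -1.19] F [-1.1  0.8  0.1] w 70.4
delta [0.1402, -0.2685, -0.0074] turn 0.0038
```

```bash
python3 -m handwheel '[{"jaw":70,"delta_pos":[0.016,-0.03,0],"turn":0},{"jaw":70,"delta_pos":[0.034,-0.065,0],"turn":0},{"jaw":70,"delta_pos":[0.052,-0.1,0],"turn":0},{"jaw":70,"delta_pos":[0.07,-0.135,0],"turn":0},{"jaw":70,"delta_pos":[0.088,-0.17,0],"turn":0},{"jaw":70,"delta_pos":[0.106,-0.205,0],"turn":0},{"jaw":70,"delta_pos":[0.124,-0.24,0],"turn":0},{"jaw":70,"delta_pos":[0.14,-0.268,0],"turn":0},{"jaw":70,"delta_pos":[0.14,-0.268,0],"turn":0}]' 40|tail -1; python3 m5.py 23
python3 - <<'E'
from h import *
t=cv2.imread('pics/top23.png'); z0=np.zeros(t.shape[:2],bool)
H,S,V=cv2.split(cv2.cvtColor(t,cv2.COLOR_BGR2HSV)); b=(310,136,368,192)
F=dict(red=(.470,-.1993),white=(.4177,-.185),black=(.4559,-.1468)); P={}
for c,m in dict(red=((H<9)|(H>172))&(S>130),white=(S<60)&(V>120),black=V<75).items():
    bx=dict(red=(335,140,365,172),white=(330,160,362,190),black=(318,148,345,177))[c]
    M=comp(m,bx)[0]
    f=fitign('top',M,z0,b,lambda q:prism(*q,.04),[*F[c],0]); P[c]=f[0][:2]; print(c,f[0].round(4),np.degrees(f[0][2])%60,round(f[1],3),'err mm',1000*np.hypot(*(f[0][:2]-F[c])).round(4))
for a,d in(('red','white'),('red','black'),('white','black')): print(a,d,np.hypot(*(P[a]-P[d])))
t=cv2.imread('pics/top18.png'); L=lensmask(t)
cv2.imwrite('pics/lens.png',cv2.resize(t[150:205,195:250],None,fx=10,fy=10,interpolation=2))
g=[.4455,.1735,1.49]
for x in range(1): pass
E
```

```text
grip_width: 0.822
red [ 0.4703 -0.2004  0.7825] 44.83607667157793 0.171 err mm 1.1
white [ 0.4166 -0.185   0.7592] 43.50113201889662 0.167 err mm 1.1
black [ 0.4548 -0.1464  0.7688] 44.05132066963858 0.085 err mm 1.2
red white 0.055813497393872064
red black 0.056148704468322756
white black 0.05421846689588739
```

View pics/ztop23.png

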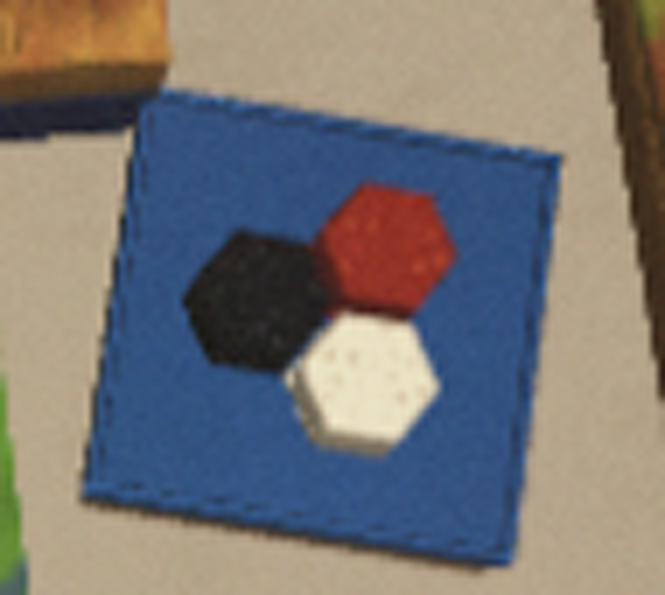

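View pics/lens.png

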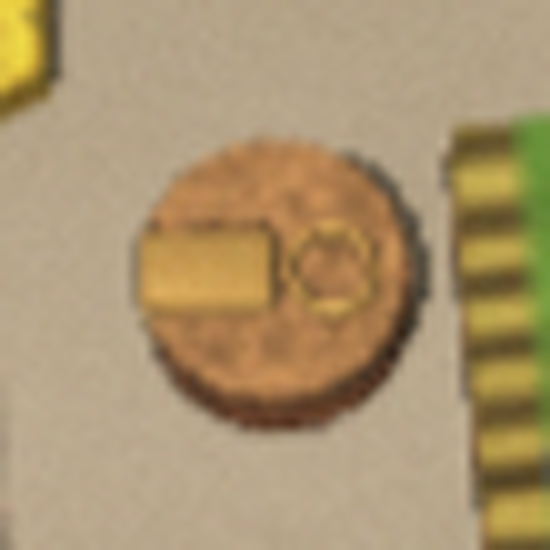

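View pics/side23.png

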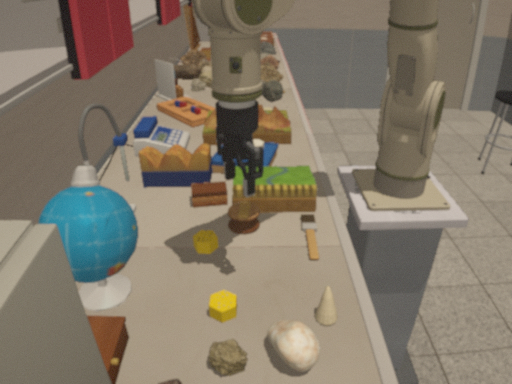

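```bash
python3 -m handwheel '[{"jaw":70,"delta_pos":[0,0,0],"turn":0},{"jaw":70,"delta_pos":[0,0,0],"turn":0},{"jaw":70,"delta_pos":[0,0,0],"turn":0}]'; python3 -c "
from workcell import hand_in; print(hand_in())"
```

```text
clock: 37.8
position: [0.4537, 0.3213, 0.1556]
ee_rot: [0.966, 0.258, 0.0, -0.0]
ft_force: [-0.5, 0.5, 0.4]
grip_width: 0.819
the job is handed in; nothing more can be done
None
```

The stack is apart: the lens lies on the cork stand, and red, black and white each stand on their own fields in the tray. I handed the job in at 37.8 s; no verdict was given.

**Last checks (top camera):**
- **Sections:** each is about 1 mm from the centre of its field and turned to within about 1.5°. Centre to centre they are 54 to 56 mm apart.
- **Lens:** it is about 5 mm off the stand's centre, against 15 mm allowed. It was read by eye from an earlier picture, because the arm hid the stand at the end. I judged it flat by eye as well.
- **Brush and striped block:** both look unmoved in the pictures; I did not measure them.

**Disagreement found:** the reported tool position put the fingertips about 37 mm lower than they really were. The side camera showed the gap, and a light touch on the worktop confirmed it. I corrected every height by that amount, and the contacts at stand and tray then came where expected.

The final fits to red and white were looser than black's, because the sections overlap in the view. An earlier clear view of red alone also put it within 1 mm of its field.

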